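Clear the belt conveyor and hold its run key turned

TASK

Clear the two wood offcuts off the conveyor belt into the green scrap bin that stands open-front against the conveyor. Then take the key with the big round head out of the wooden key stand, work it fully home into the key switch on the control station without forcing it (the pins are sticky: wiggle it), turn it a quarter turn clockwise to its stop against the spring, and finish still gripping it and holding it turned. Leave the carton on the belt, the other keys, the bin and everything else where they are, and do not press the emergency stop.

Things in the scene. Friction and masses are not known exactly. Their poses are not given: they have to be found in the camera images.
- offcut_a_mid (a point): Centre (half-way up) of the longer pallet-wood offcut, a plain block 80 mm along its x, 40 mm along its y, 22 mm high, about 40 g, lying flat on the belt; its z is up.
- offcut_b_mid (a point): Centre (half-way up) of the shorter pallet-wood offcut, 30 mm high, 44 mm wide along its y (these two sides are parallel); along its x it reaches from -32 mm to a mitred end at +20 to +34 mm; about 40 g, lying flat on the belt; its z is up.
- conveyor: Belt conveyor fixed on the bench: origin on the bench under its centre; it runs along its own y (680 mm), 200 mm wide along its x between the outer faces of two aluminium side rails; black belt 156 mm wide, its top 85 mm above the bench, the rails 4 mm lower. A grey gear motor stands on its +x side.
- bin: Green open-fronted stacking bin (loose, 0.45 kg) for scrap: origin under its centre, 180 mm along x, 150 mm along y, walls 4 mm, back wall (at -x) 120 mm high; its low open front (65 mm lip at +x) faces the conveyor's near side some 6 mm away, below belt level. The sides are 120 mm high from the back to x = +27 mm, then slope to the lip.
- key_head (a point): Centre of the head of the key to use, standing blade down in the stand: flat round black plastic head 36 mm across (along its x), 10 mm thick (along its y: grip it here). z points up from blade to head. Under the head a 20 x 10 x 10 mm collar, its underside 26 mm below this point, then the steel blade. 30 g.
- key_tip (a point): Tip of that key's blade, 52 mm below the head's centre. The blade is 12 mm (x) by 4 mm (y), 26 mm long from collar to tip, tapering over its last 8 mm to 6 x 2 mm at the tip. It is symmetric and goes in either way round.
- key_stand: Wooden block fixed on the bench, 170 x 52 x 40 mm high, origin under its centre; three upright slots 50 mm apart along its x hold three keys blade down, collars resting on its top. Any of the keys may be in any slot.
- key_small_1_head (a point): One of the two other keys in the stand: point 26 mm above the stand's top. Its rectangular black head is only 20 mm wide (x), 10 mm thick (y), its top 7 mm above this point. Not to be used.
- key_small_2_head (a point): The other small-headed key, same as the first. Not to be used.
- keyhole (a point): Centre of the keyway's mouth on the brass plug's face, z up; its frame turns with the plug. Keyway 13.5 mm along x, 5.5 mm along y, 30 mm deep, mouth chamfered 1.5 to 2 mm. Three sticky side pins stand 2.5 mm into it 9 to 19 mm down: some 8 to 15 N to push straight past, less if the key is twisted or shifted to and fro. Fully home, the collar sits on the plug, head's centre 26 mm above this point.
- station: Grey control station fixed on the bench, 90 mm (x) by 190 mm (y), 70 mm high, origin under its centre. On top: the key switch at y = +55 mm (brass plug 28 mm across in a steel bezel 45 mm across, faces 74 mm above the bench), a small lamp in the middle, the emergency stop at y = -52 mm.
- key_switch (a joint): Angle of the plug in rad: 0 at rest, growing clockwise seen from above, stop at 1.57 (quarter turn). A return spring turns it back if let go: 0.02 N m at 0, rising to 0.08 N m at the stop. Key in keyway has about 0.13 rad of play, so turn the key 0.15 to 0.25 rad past a quarter turn to bring the plug to its stop.
- estop_top (a point): Top centre of the red mushroom emergency-stop button on the same station, 40 mm across, 34 mm above the station's top, 107 mm from the keyhole. Not to be pressed.
- estop (a joint): Travel of the emergency stop in m, 0 at rest, 0.006 fully pressed.
- carton_mid (a point): Centre of a small carton on the belt, 100 x 120 x 60 mm high. It stays.
- elbow_mid (a point): Bystander: malleable-iron pipe elbow on the bench, about 70 x 70 x 37 mm high; this point is half-way up.
- coupling_mid (a point): Bystander: pipe coupling standing on the bench, 42 mm across, 36 mm high; its centre.
- tape_mid (a point): Bystander: roll of parcel tape lying on the bench, 100 mm across, 48 mm high; its centre.
- marker_mid (a point): Bystander: marker pen lying on the bench along its x, 130 mm long, 17 mm thick; its centre.

How it is judged:
By the outcome, as a careful person would: the job done as asked, in the order asked, and still so for the second after the job is handed in, while the arm keeps its last pose, push and grip.
It also fails if it takes over 72 s, if anything falls off the work surface, if the arm or the gripper's body presses on something with over 40 N, if the wrist force passes 120 N, or if a joint passes its speed limit or range.

ROBOT

A 6-joint arm with a two-finger parallel gripper is mounted at the origin on the work surface. World frame = base frame: x ahead of the robot, y to its left, z up, the work surface at z = 0. Lengths are in mm, angles in rad, forces in N, time in s.
With the tool pointing down it reaches from about 325 to 750 mm from the base axis. Payload 7.6 kg.
Tool frame: the origin (TCP) lies between the finger pads; the fingertips stand 11 mm ahead of it and the grasp point (between the pads) lies 8 mm behind it; y points along the fingers, z is the direction in which the jaws open and shut, and the axes are right-handed (so a half turn about y gives the same grasp; the last joint's range is limited). The gripper opens to 85 mm and grips with 20 to 120 N. Pads are 22 mm wide; open, the fingers measure 114 mm over their backs; the gripper's body (76 mm by 85 mm) begins 54 mm behind the grasp point. The pads swing forward as they close: fully open they stand 13 mm farther back than shut.
Start: joints at [1.07, 0.052, 1.401, -0, 1.689, -0.07], TCP at [219.227, 477.061, 211.823] pointing down, gripper open.
Joint ranges: [-2.9, 2.9], [-0.91, 2.17], [0.12, 2.37], [-1.06, 4.2], [0.26, 2.73], [-2.93, 2.93]. Speed limits (rad/s): [2.57, 2.57, 3.01, 3.14, 3.14, 3.14].

INTERFACE

Orientations are given as [roll, pitch, yaw] about the fixed x, y, z axes, in that order (R = Rz(yaw) Ry(pitch) Rx(roll)).
In Python, from plant import * gives the robot as it stands.
- The arm moves only by the tool step_arm, never from a script. Its argument "series" is a list of rows, each an object of numbers: "x", "y", "z": the shift along the tool's x, y, z in cm; "rx", "ry", "rz": the turn, a rotation vector about the tool's x, y, z in degrees; "hand": the opening, from 0 (shut) to 1 (fully open). A call has 1 to 5 rows; each row is the pose to reach, as a shift and turn from the pose commanded when the call began, along the tool's axes at that moment; what a row does not reach only later rows make up. A row lasts 1/12 s, in which the tool goes at most 41.7 mm and 7.16 degrees, less where a joint would pass 70% of its speed; a pose out of reach is approached as far as the arm can. A call with a gripper value outside its range is refused whole. The fingers move at their own pace and stop on an object; "grip_force" is the grip in N (left out, the last holds). Time passes only in rows, so rows that repeat a pose let the fingers close. It gives the time, the measured TCP pose, the force and the opening at its end, in the units of the state.
- read_state(): the state, without advancing time (a new reading comes with each control period).
- camera(name): name is "scene" or "top" or "wrist"; returns (picture, depth): 420x560x3 uint8, blue, green, red; 420x560 float32, mm along the optical axis (not along the pixel's ray), 0 where there is no reading.
- camera_params(name): a dict with "fx", "fy", "cx", "cy" (pixels), "k1" (the pictures are not rectified: a ray, as slopes to the right and down, at radius r is drawn at 1 + k1 r^2 times it, then the intrinsics apply), "R" (3x3) and "t" (3): a world point X has camera coordinates R X + t; the wrist camera has in their place "T_tool_cam" (4x4, takes a point from camera to tool coordinates, whose origin is the TCP and whose axes are the tool frame's). Camera axes: x right, y down, z forward; pixel columns grow to the right and rows downward; lengths in mm; the calibration is good to about 2 mm. A picture is of the moment at which its call begins: read the wrist's pose just before it. camera_params takes no time and is no camera call.
- job_done(): hands the job in, once; it reports no verdict.
The state is a dict: "clock": time; "q": joint angles; "joint_velocities": joint speeds; "joint_torque": joint torques, N m; "ee_pos": TCP position; "tool_rot": TCP orientation; "contact_force": force on the tool from outside, world axes, zero at the start; "moment": the same for the moment, N m; "gripper_width": opening from 0.0 (shut) to 1.0 (fully open).
Only numpy, scipy, OpenCV 4.12 (cv2) and the standard library are available. Lean on these libraries where they do the work, as an engineer would, in place of code of your own. Each camera call takes 0.05 s, during which the arm holds its last target.

## Working session

There is one attempt and no reset: what is moved stays moved. The work goes in short steps, Python scripts to look and compute and a tool call to move; the robot and the scene stay as the last step left them, time stands still between calls to the robot, and variables do not carry over. Pictures are saved under pics/ and viewed, and the job is handed in when it is done.

Besides the shell and the picture viewer there is one more tool, called after "Emit:" by a JSON object that holds its "op" and its "data". step_arm: Moves the arm, as the interface text tells. Its arguments: {"type":"object","properties":{"series":{"type":"array","items":{"type":"object","properties":{"x":{"type":"number"},"y":{"type":"number"},"z":{"type":"number"},"rx":{"type":"number"},"ry":{"type":"number"},"rz":{"type":"number"},"hand":{"type":"number"}}}},"grip_force":{"type":"number"}},"required":["series"]}

```bash
ls -la; mkdir -p pics; python3 - <<'E'
from plant import *
import cv2
print(read_state())
for n in ("scene","top"):
    p,d=camera(n); cv2.imwrite(f"pics/{n}0.png",p)
    import numpy as np; np.save(f"pics/{n}0.npy",d)
    print(n,camera_params(n))
print(camera_params("wrist"))
E
```

```text
total 12
drwxr-xr-x  3 agent agent 4096 Dec  7 08:58 .
drwxr-xr-x 23 root  root  4096 Dec  7 08:58 ..
drwxr-xr-x  2 agent agent 4096 Dec  7 08:58 pics
{'clock': 0.0, 'q': array([ 1.06967665e+00,  5.28631129e-02,  1.40173354e+00, -1.40387458e-05,
        1.68862750e+00, -7.03134749e-02]), 'joint_velocities': array([-0.00024615, -0.00204509, -0.00022098, -0.00062236, -0.00019133,
       -0.00072394]), 'joint_torque': array([ 1.85014619e-04, -3.81668222e+01, -3.60185051e+01, -7.81180552e-05,
        6.25191926e-03,  1.57210692e-06]), 'ee_pos': array([219.06639265, 476.73441268, 210.95422615]), 'tool_rot': array([-1.57242478e+00,  1.00712269e-04, -4.30807919e-01]), 'contact_force': array([ 0.25223796, -0.28721759,  0.4098314 ]), 'moment': array([-0.03816631, -0.01468552, -0.00514655]), 'gripper_width': 1.0006983665028586}
scene {'fx': 540.3036512628556, 'fy': 540.3036512628556, 'cx': 277.1655753348531, 'cy': 204.6266601351642, 'k1': 0.02356908273919879, 'R': array([[ 0.22019307,  0.97544963, -0.00361112],
       [ 0.54036496, -0.12505964, -0.83208521],
       [-0.81210881,  0.18126807, -
[... 205 characters left out ...]
67, 'R': array([[-0.02548428, -0.99956736, -0.01468493],
       [-0.9889507 ,  0.02735411, -0.1456992 ],
       [ 0.14603786,  0.01080963, -0.98921994]]), 't': array([  84.0541053 ,  599.48938649, 1240.64373782])}
{'fx': 330.0218298082159, 'fy': 330.0218298082159, 'cx': 276.05870451720705, 'cy': 206.25090211205674, 'k1': -0.07492366473593719, 'T_tool_cam': array([[ 1.85828533e-04,  9.46546122e-01,  3.22568448e-01,
        -8.27897172e+01],
       [-3.97559756e-04, -3.22568358e-01,  9.46546088e-01,
        -1.62050926e+02],
       [ 9.99999904e-01, -3.04135504e-04,  3.16366241e-04,
         1.75473510e-02],
       [ 0.00000000e+00,  0.00000000e+00,  0.00000000e+00,
         1.00000000e+00]])}
```

View pics/scene0.png

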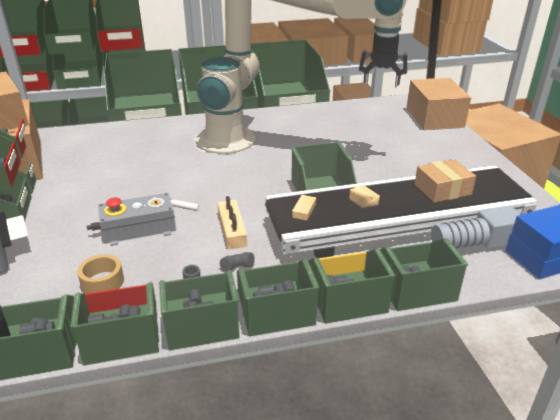

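View pics/top0.png

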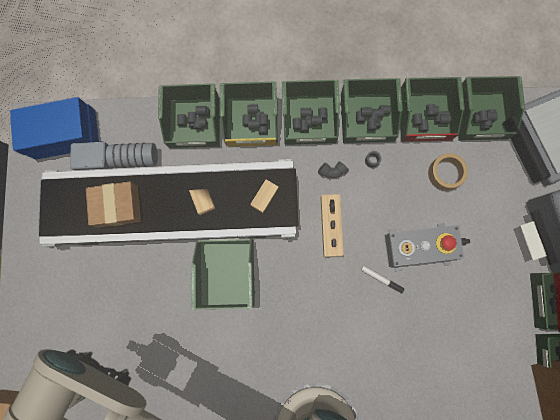

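```bash
cat > h.py <<'E'
import numpy as np, cv2
from scipy.spatial.transform import Rotation as Rn
from plant import *
def und(P,u,v):
    K=np.array([[P['fx'],0,P['cx']],[0,P['fy'],P['cy']],[0,0,1.]])
    pts=np.stack([np.atleast_1d(u),np.atleast_1d(v)],-1).astype(float).reshape(-1,1,2)
    r=cv2.undistortPoints(pts,K,np.array([P['k1'],0,0,0.])).reshape(-1,2)
    return np.c_[r,np.ones(len(r))]
def pose_T(st):
    T=np.eye(4);T[:3,:3]=Rn.from_euler('xyz',st['tool_rot']).as_matrix();T[:3,3]=st['ee_pos'];return T
def cam_T(name,st=None):  # world<-cam
    P=camera_params(name);T=np.eye(4)
    if name=='wrist': return P,pose_T(st)@P['T_tool_cam']
    T[:3,:3]=P['R'].T;T[:3,3]=-P['R'].T@P['t'];return P,T
def on_plane(name,u,v,z,st=None):
    P,T=cam_T(name,st);d=und(P,u,v)@T[:3,:3].T;o=T[:3,3]
    return o+d*((z-o[2])/d[:,2])[:,None]
def from_depth(name,u,v,D,st=None):
    P,T=cam_T(name,st);u=np.atleast_1d(u);v=np.atleast_1d(v)
    return (und(P,u,v)*D[v.astype(int),u.astype(int)][:,None])@T[:3,:3].T+T[:3,3]
def cloud(name,D,st=None):
    v,u=np.mgrid[0:D.shape[0],0:D.shape[1]]
    return from_depth(name,u.ravel(),v.ravel(),D,st).reshape(*D.shape,3)
def project(name,X,st=None):
    P,T=cam_T(name,st);Ti=np.linalg.inv(T);c=np.atleast_2d(X)@Ti[:3,:3].T+Ti[:3,3]
    s=c[:,:2]/c[:,2:];s=s*(1+P['k1']*(s**2).sum(1))[:,None]
    return s*[P['fx'],P['fy']]+[P['cx'],P['cy']]
E
python3 - <<'E'
from h import *
p=cv2.imread("pics/top0.png");D=np.load("pics/top0.npy")
C=cloud("top",D);np.save("pics/topC.npy",C)
a=cv2.resize(p[140:320,170:310],None,fx=4,fy=4,interpolation=cv2.INTER_CUBIC)[:600]
b=cv2.resize(p[180:300,310:480],None,fx=4.5,fy=4.5,interpolation=cv2.INTER_CUBIC)
cv2.imwrite("pics/ta.png",a);cv2.imwrite("pics/tb.png",b)
for n,(u,v) in dict(belt=(230,200),offa=(265,196),offb=(202,201),bench=(340,280),stand=(332,222),plug=(406,248),station=(420,240),binfloor=(225,280),cart=(95,203)).items():
    print(n,C[v,u].round(1))
s=cv2.imread("pics/scene0.png")
cv2.imwrite("pics/sa.png",cv2.resize(s[170:270,60:260],None,fx=4,fy=4,interpolation=cv2.INTER_CUBIC))
E
```

```text
belt [609.3 213.5  89.1]
offa [615.1 118.7 103.4]
offb [604.8 284.2 113.6]
bench [388.4 -80.9   0.5]
stand [544.6 -58.5  71.5]
plug [ 469.6 -255.7   63. ]
station [ 489.5 -293.    70.2]
binfloor [396.6 240.6   5. ]
cart [601.7 556.2 149.3]
```

View pics/ta.png

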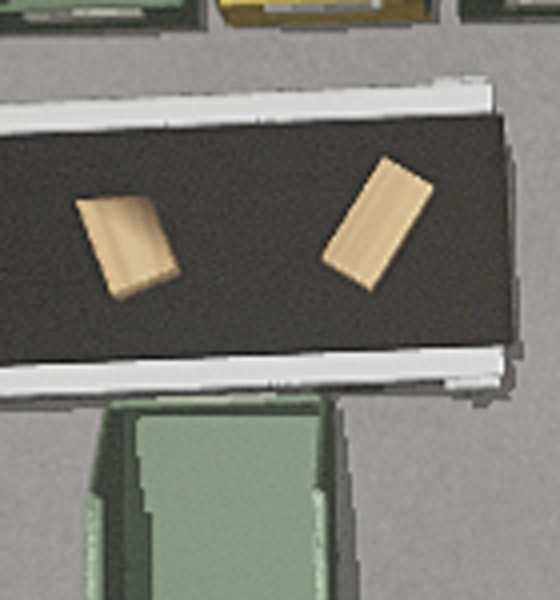

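View pics/tb.png

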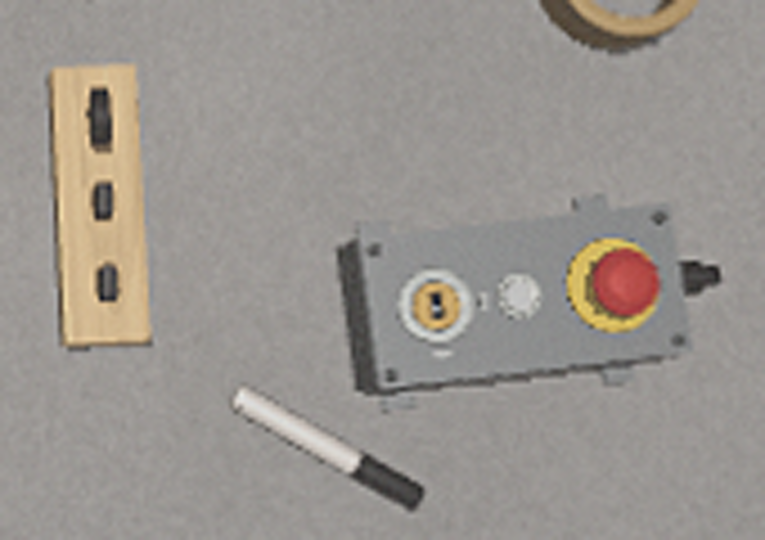

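View pics/sa.png

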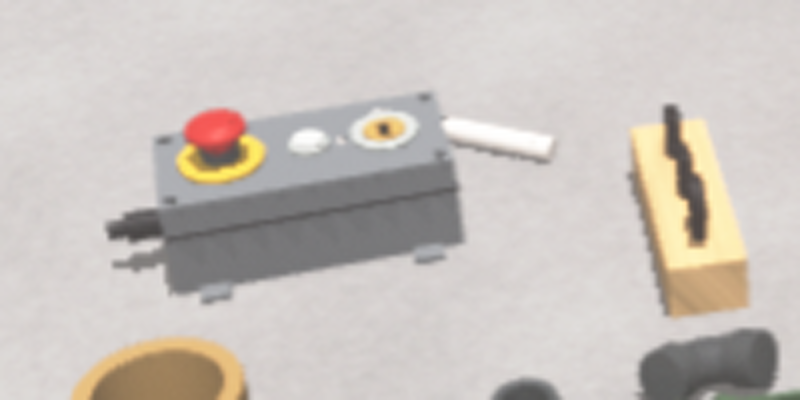

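```bash
cat > m.py <<'E'
from h import *
p=cv2.imread("pics/top0.png");D=np.load("pics/top0.npy");C=cloud("top",D)
hsv=cv2.cvtColor(p,cv2.COLOR_BGR2HSV)
wood=cv2.inRange(hsv,(8,50,120),(28,200,255))
def blobs(mask,roi,amin=30):
    m=np.zeros_like(mask);x0,y0,x1,y1=roi;m[y0:y1,x0:x1]=mask[y0:y1,x0:x1]
    c,_=cv2.findContours(m,cv2.RETR_EXTERNAL,cv2.CHAIN_APPROX_NONE)
    return [k for k in c if cv2.contourArea(k)>amin]
def rect(k,z):
    q=on_plane("top",k[:,0,0],k[:,0,1],z)[:,:2]
    return cv2.minAreaRect(q.astype(np.float32)),q
for n,roi,z in (("a",(245,170,290,220),107),("b",(180,180,222,222),115),("stand",(310,185,350,265),40)):
    for k in blobs(wood,roi):
        r,q=rect(k,z);print(n,cv2.contourArea(k),r)
        print(' poly',cv2.approxPolyDP(q.astype(np.float32).reshape(-1,1,2),6,True)[:,0].round(0).tolist())
dark=cv2.inRange(hsv,(0,0,0),(180,255,90))
for k in blobs(dark,(322,190,342,255),5):
    r,q=rect(k,76);print("key",r)
brass=cv2.inRange(hsv,(8,90,120),(28,255,255))
for k in blobs(brass,(395,235,420,260),5):
    r,q=rect(k,74);print("plug",r)
grn=cv2.inRange(hsv,(40,40,40),(85,255,255))
for k in blobs(grn,(180,225,265,320),100):
    u=k[:,0,0];v=k[:,0,1]
    r,q=rect(k,120);print("bin@120",r)
red=cv2.inRange(hsv,(172,120,120),(180,255,255))|cv2.inRange(hsv,(0,150,120),(6,255,255))
for k in blobs(red,(430,225,470,260),5):
    r,q=rect(k,104);print("estop",r)
rail=np.array([(40,241),(295,233),(40,178),(293,164)]);print("rail",on_plane("top",rail[:,0],rail[:,1],81).round(0).tolist())
st=np.array([(390,230),(458,225),(463,257),(397,266)])
E
python3 m.py
```

```text
a 427.0 ((616.3270874023438, 121.37110900878906), (40.619991302490234, 80.6203384399414), 57.196964263916016)
 poly [[660.0, 115.0], [600.0, 156.0], [572.0, 127.0], [635.0, 86.0]]
b 369.5 ((610.2344970703125, 285.65673828125), (69.831787109375, 46.74849319458008), 21.32989501953125)
 poly [[635.0, 319.0], [573.0, 294.0], [588.0, 252.0], [634.0, 279.0]]
stand 1127.5 ((539.7222290039062, -60.461814880371094), (172.15103149414062, 53.38983154296875), 0.7523197531700134)
 poly [[626.0, -84.0], [624.0, -34.0], [455.0, -36.0], [456.0, -88.0]]
key ((487.79571533203125, -59.85826110839844), (7.995027542114258, 16.06169319152832), 87.7477035522461)
key ((537.32666015625, -59.160377502441406), (8.040295600891113, 18.924341201782227), 87.73474884033203)
key ((588.7764892578125, -58.5252571105957), (30.747961044311523, 12.871885299682617), 7.038414478302002)
plug ((470.405029296875, -254.41221618652344), (24.127920150756836, 24.21347999572754), 86.60802459716797)
estop ((479.81549072265625, -357.6919250488281), (35.681365966796875, 34.820858001708984), 24.02381134033203)
rail [[512.0, 737.0, 81.0], [517.0, 42.0, 81.0], [687.0, 746.0, 81.0], [705.0, 42.0, 81.0]]
```

```bash
python3 - <<'E'
from h import *
p=cv2.imread("pics/top0.png");C=cloud("top",np.load("pics/top0.npy"))
cv2.imwrite("pics/bin.png",cv2.resize(p[225:325,175:275],None,fx=6,fy=6,interpolation=cv2.INTER_CUBIC))
print(p[275,225],p[275,195])
Z=C[225:325,175:275,2];X=C[225:325,175:275,0];Y=C[225:325,175:275,1]
for r in range(10,95,8): print(r+225,' '.join(f"{int(z):4d}" for z in Z[r,8:96:3]))
print("cols",[ (c+175) for c in range(8,96,3)])
E
```

```text
[130 152 135] [ 94 110  98]
235   79   83   84   84   81   81   77   82   81   78   84   81   81   80   82   83   81   83   79   79   78   87   81   79   80   69   67   71   71   73
243   -2    0    3   -1   74   52   11    6    1    5    8    6    2    5   11    4    0    8   10    7    5    4    6   36   -2    2    7    4    1    0
251    4    0    0   -2   92   49    8    3    5    2    9    7    4    4    4    7    1    8    2    7    4    7   98   46    2    2    1    0    3    4
259    4    1    0  113   90   48    7    7    2    9    4    3    6    5    7    8    4    3    3    0    8    3  111   45   -2    0    0    0   -1    0
267    7   -1    0  123  119   49   10    3    2    3    6    7    0    6    7    7    4    7    4    5    9    3  119   51    4    2    1    9   -2    0
275    1    2    0  118  115   48   10    6    0    5    8    7    2    7    6    8    0    5    9    3   13    7  121   56    1   -2   -2   -2    1    0
283    2   -1    0  124  113   53   11    0    8    3    8    3    7   10    2    7    4    6    5 1315    6    8  119   57    3    0    4    0   -1    0
291    1    1    4  121  111   47    9    4    3    0    5    9    8    4    3    5    2    7    8    5    3    3  121   64    6    2    2    4    0    1
299    0    0    0  116  119   51    9    2    4    7    5    3    3    2    3    7    6    4    5    4    4   12  119   74   -1   -1    2    0   -1    1
307    4    0    1  125  120   90   89  100  100  105  108  108  114  115  117  119  122  124  121  121  126  121  120    4    2   -2    0    0    0    0
315   -2    0    6    2    0    0   -1   -3    5    4    2    0    0   -1    0    0    2    5   -2    2    1    5    9    1    5    0    4    1    0    1
cols [183, 186, 189, 192, 195, 198, 201, 204, 207, 210, 213, 216, 219, 222, 225, 228, 231, 234, 237, 240, 243, 246, 249, 252, 255, 258, 261, 264, 267, 270]
```

View pics/bin.png

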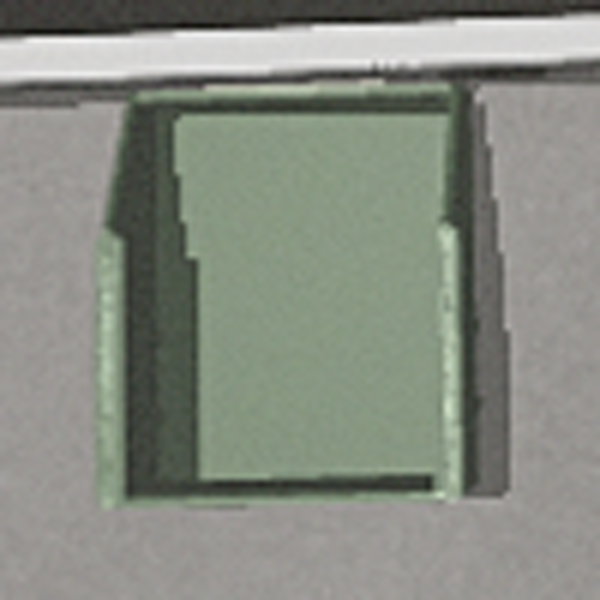

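```bash
python3 - <<'E'
from h import *
q=np.array([(191.7,309.3),(252,307.8),(191.2,263),(251.8,262.5)])
print(on_plane("top",q[:,0],q[:,1],120).round(1))
q=np.array([(196.7,239.8),(253.3,239)])
print(on_plane("top",q[:,0],q[:,1],65).round(1))
P,T=cam_T("top");print(T[:3,3])
E
```

```text
[[326.2 309.9 120. ]
 [326.8 156.4 120. ]
 [443.3 311.1 120. ]
 [440.9 155.  120. ]]
[[506.7 308.   65. ]
 [505.  154.5  65. ]]
[ 413.82655516   54.20834109 1315.84898044]
```

```bash
cat > plan.py <<'E'
import sys
from h import *
# usage: plan.py x y z yawdeg
def plan(x,y,z,yaw,st=None):
    st=st or read_state();T=pose_T(st)
    Rt=Rn.from_euler('xyz',[-np.pi/2,0,np.radians(yaw)]).as_matrix()
    d=T[:3,:3].T@(np.array([x,y,z])-T[:3,3])/10
    rv=np.degrees(Rn.from_matrix(T[:3,:3].T@Rt).as_rotvec())
    print("t",round(float(st['clock']),2),"pos",st['ee_pos'].round(1),"yaw",np.degrees(st['tool_rot']).round(1),"w",round(float(st['gripper_width']),3),"F",st['contact_force'].round(1),'q6',round(float(st['q'][5]),2))
    print("MOVE x,y,z",d.round(2),"rx,ry,rz",rv.round(1))
if __name__=="__main__": plan(*map(float,sys.argv[1:5]))
E
python3 plan.py 616 121 210 -33
```

```text
t 0.1 pos [219.1 476.8 211.1] yaw [-90.1   0.  -24.7] w 1.001 F [0.  0.9 0.1] q6 -0.07
MOVE x,y,z [ 50.92   0.13 -15.75] rx,ry,rz [0.1 8.3 0. ]
```

Emit:
{"op": "step_arm", "data": {"series": [{"x":50.9,"y":0.1,"z":-15.8,"ry":8.3,"hand":1},{"x":50.9,"y":0.1,"z":-15.8,"ry":8.3,"hand":1},{"x":50.9,"y":0.1,"z":-15.8,"ry":8.3,"hand":1},{"x":50.9,"y":0.1,"z":-15.8,"ry":8.3,"hand":1},{"x":50.9,"y":0.1,"z":-15.8,"ry":8.3,"hand":1}]}}

```text
schema error: expected keys x, y, z, rx, ry, rz, hand
```

```bash
python3 plan.py 616 121 210 -33
```

```text
t 0.1 pos [219.1 476.8 211.1] yaw [-90.1   0.  -24.7] w 1.001 F [0.  0.9 0.1] q6 -0.07
MOVE x,y,z [ 50.92   0.13 -15.75] rx,ry,rz [0.1 8.3 0. ]
```

All keys needed in each row.

Emit:
{"op": "step_arm", "data": {"series": [{"x":50.9,"y":0.1,"z":-15.8,"rx":0,"ry":8.3,"rz":0,"hand":1},{"x":50.9,"y":0.1,"z":-15.8,"rx":0,"ry":8.3,"rz":0,"hand":1},{"x":50.9,"y":0.1,"z":-15.8,"rx":0,"ry":8.3,"rz":0,"hand":1},{"x":50.9,"y":0.1,"z":-15.8,"rx":0,"ry":8.3,"rz":0,"hand":1},{"x":50.9,"y":0.1,"z":-15.8,"rx":0,"ry":8.3,"rz":0,"hand":1}]}}

```text
clock: 0.52
ee_pos: [375.1, 336.3, 211.1]
tool_rot: [-1.571, 0.0, -0.575]
contact_force: [0.1, 0.2, -0.3]
gripper_width: 1.004
```

```bash
python3 plan.py 616 121 210 -33
```

```text
t 0.52 pos [375.1 336.3 211.1] yaw [-90.   0. -33.] w 1.004 F [ 0.1  0.2 -0.3] q6 -0.34
MOVE x,y,z [31.92  0.11 -4.96] rx,ry,rz [ 0.  0. -0.]
```

Emit:
{"op": "step_arm", "data": {"series": [{"x":31.9,"y":0,"z":-5,"rx":0,"ry":0,"rz":0,"hand":1},{"x":31.9,"y":0,"z":-5,"rx":0,"ry":0,"rz":0,"hand":1},{"x":31.9,"y":0,"z":-5,"rx":0,"ry":0,"rz":0,"hand":1},{"x":31.9,"y":0,"z":-5,"rx":0,"ry":0,"rz":0,"hand":1},{"x":31.9,"y":0,"z":-5,"rx":0,"ry":0,"rz":0,"hand":1}]}}

```text
clock: 0.93
ee_pos: [530.4, 197.0, 211.0]
tool_rot: [-1.571, 0.001, -0.576]
contact_force: [0.2, 1.6, -0.2]
gripper_width: 1.004
```

```bash
python3 plan.py 616 121 210 -33
```

```text
t 0.93 pos [530.4 197.  211. ] yaw [-90.   0. -33.] w 1.004 F [ 0.2  1.6 -0.2] q6 -0.7
MOVE x,y,z [11.32  0.09 -1.71] rx,ry,rz [ 0.  0. -0.]
```

Emit:
{"op": "step_arm", "data": {"series": [{"x":11.3,"y":0,"z":-1.7,"rx":0,"ry":0,"rz":0,"hand":1},{"x":11.3,"y":0,"z":-1.7,"rx":0,"ry":0,"rz":0,"hand":1},{"x":11.3,"y":0,"z":-1.7,"rx":0,"ry":0,"rz":0,"hand":1},{"x":11.3,"y":0,"z":-1.7,"rx":0,"ry":0,"rz":0,"hand":1}]}}

```text
clock: 1.27
ee_pos: [617.4, 118.2, 209.1]
tool_rot: [-1.573, 0.001, -0.581]
contact_force: [-1.4, 0.2, 0.0]
gripper_width: 1.0
```

```bash
cat > look.py <<'E'
import sys
from h import *
def look(name):
    st=read_state();p,d=camera("wrist");cv2.imwrite(f"pics/{name}.png",p);np.save(f"pics/{name}.npy",d)
    np.savez(f"pics/{name}_st.npz",ee_pos=st['ee_pos'],tool_rot=st['tool_rot']);return st,p,d
def load(name):
    return np.load(f"pics/{name}_st.npz"),cv2.imread(f"pics/{name}.png"),np.load(f"pics/{name}.npy")
if __name__=="__main__": look(sys.argv[1])
E
python3 look.py w1;python3 plan.py 616 121 210 -33
```

```text
t 1.32 pos [615.9 120.5 209.5] yaw [-90.1   0.1 -33.2] w 1.0 F [-1.1  0.7  0.8] q6 -0.86
MOVE x,y,z [-0.02 -0.05  0.05] rx,ry,rz [ 0.1 -0.2 -0.1]
```

View pics/w1.png

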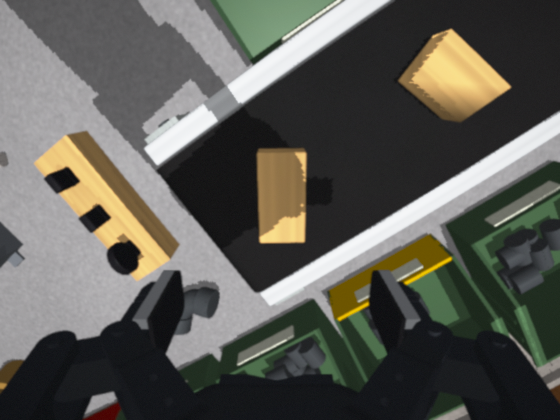

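```bash
cat > off.py <<'E'
import sys
from look import *
def meas(name,zmin,ztop,near,rad=70):
    st,p,D=load(name);C=cloud("wrist",D,st)
    hsv=cv2.cvtColor(p,cv2.COLOR_BGR2HSV)
    m=cv2.inRange(hsv,(8,50,90),(28,255,255))&((C[...,2]>zmin)&(C[...,2]<ztop+10)&(np.hypot(C[...,0]-near[0],C[...,1]-near[1])<rad)).astype(np.uint8)*255
    m=cv2.morphologyEx(m,cv2.MORPH_OPEN,np.ones((3,3)))
    k=max(cv2.findContours(m,cv2.RETR_EXTERNAL,cv2.CHAIN_APPROX_NONE)[0],key=cv2.contourArea)
    q=on_plane("wrist",k[:,0,0],k[:,0,1],ztop,st)[:,:2].astype(np.float32)
    print(cv2.minAreaRect(q)); print(cv2.approxPolyDP(q.reshape(-1,1,2),5,True)[:,0].round(1).tolist())
    print("img",cv2.approxPolyDP(k,6,True)[:,0].tolist(),"zmed",np.median(C[...,2][m>0]))
if __name__=="__main__":
    meas("w1",100,107,(616,121)); meas("w1",107,115,(608,285))
E
python3 off.py
```

```text
((620.3558959960938, 121.998291015625), (39.819217681884766, 80.43156433105469), 57.42330551147461)
[[577.5999755859375, 129.8000030517578], [643.2999877929688, 84.0999984741211], [664.5, 116.5], [598.2999877929688, 158.39999389648438]]
img [[261, 151], [260, 242], [304, 242], [305, 153]] zmed 107.00612472536636
((614.4898681640625, 284.8525085449219), (67.47164916992188, 46.66193771362305), 20.607742309570312)
[[576.7000122070312, 294.1000061035156], [593.2000122070312, 252.0], [640.4000244140625, 275.1000061035156], [636.5, 317.5]]
img [[449, 29], [409, 81], [462, 119], [508, 85]] zmed 114.96348598710739
```

```bash
python3 plan.py 620.3 122 96.5 -32.6
```

```text
t 1.32 pos [615.9 120.5 209.5] yaw [-90.1   0.1 -33.2] w 1.0 F [-1.1  0.7  0.8] q6 -0.86
MOVE x,y,z [ 0.3  11.3   0.39] rx,ry,rz [ 0.1 -0.6 -0.1]
```

Emit:
{"op": "step_arm", "data": {"series": [{"x":0.3,"y":4,"z":0.4,"rx":0,"ry":-0.5,"rz":0,"hand":1},{"x":0.3,"y":7.8,"z":0.4,"rx":0,"ry":-0.5,"rz":0,"hand":1},{"x":0.3,"y":10.2,"z":0.4,"rx":0,"ry":-0.5,"rz":0,"hand":1},{"x":0.3,"y":11.3,"z":0.4,"rx":0,"ry":-0.5,"rz":0,"hand":1},{"x":0.3,"y":11.3,"z":0.4,"rx":0,"ry":-0.5,"rz":0,"hand":1}]}}

```text
clock: 1.73
ee_pos: [617.4, 125.3, 95.2]
tool_rot: [-1.574, 0.005, -0.566]
contact_force: [-0.0, -0.8, 0.1]
gripper_width: 0.995
```

Emit:
{"op": "step_arm", "data": {"grip_force": 40, "series": [{"x":0,"y":0,"z":0,"rx":0,"ry":0,"rz":0,"hand":0.3},{"x":0,"y":0,"z":0,"rx":0,"ry":0,"rz":0,"hand":0.3},{"x":0,"y":0,"z":0,"rx":0,"ry":0,"rz":0,"hand":0.3},{"x":0,"y":0,"z":0,"rx":0,"ry":0,"rz":0,"hand":0.3}]}}

```text
clock: 2.07
ee_pos: [620.4, 124.9, 100.6]
tool_rot: [-1.569, -0.003, -0.567]
contact_force: [1.3, 0.3, -0.7]
gripper_width: 0.453
```

```bash
python3 plan.py 385 232 200 -90
```

```text
t 2.07 pos [620.4 124.9 100.6] yaw [-89.9  -0.1 -32.5] w 0.453 F [ 1.3  0.3 -0.7] q6 -0.86
MOVE x,y,z [-25.59 -10.02  -3.59] rx,ry,rz [-0.2 57.5  0.1]
```

Emit:
{"op": "step_arm", "data": {"series": [{"x":0,"y":0,"z":0,"rx":0,"ry":0,"rz":0,"hand":0.3}]}}

```text
clock: 2.15
ee_pos: [620.1, 124.8, 99.8]
tool_rot: [-1.569, -0.002, -0.567]
contact_force: [0.3, 0.4, -0.0]
gripper_width: 0.31
```

```bash
python3 plan.py 385 232 200 -90; python3 look.py w2; python3 plan.py 385 232 200 -90
```

```text
t 2.15 pos [620.1 124.8  99.8] yaw [-89.9  -0.1 -32.5] w 0.31 F [ 0.3  0.4 -0. ] q6 -0.86
MOVE x,y,z [-25.57 -10.07  -3.57] rx,ry,rz [-0.1 57.5  0. ]
t 2.2 pos [619.9 124.7  99.3] yaw [-89.9  -0.1 -32.5] w 0.3 F [-0.4 -0.3  0.4] q6 -0.86
MOVE x,y,z [-25.56 -10.1   -3.56] rx,ry,rz [-0.1 57.5  0. ]
```

View pics/w2.png

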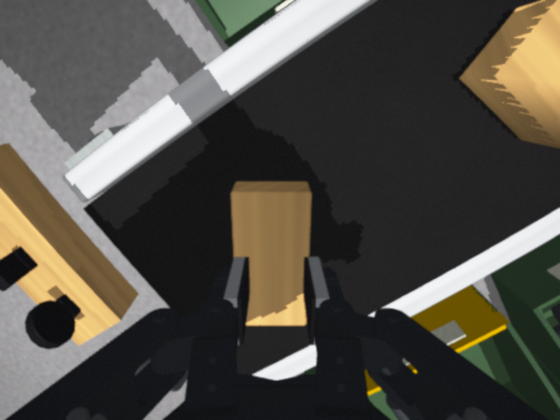

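Emit:
{"op": "step_arm", "data": {"series": [{"x":0,"y":0,"z":0,"rx":0,"ry":0,"rz":0,"hand":0.2},{"x":0,"y":0,"z":0,"rx":0,"ry":0,"rz":0,"hand":0.2}]}}

```text
clock: 2.37
ee_pos: [619.6, 124.7, 98.6]
tool_rot: [-1.571, -0.0, -0.567]
contact_force: [0.5, 0.4, 0.3]
gripper_width: 0.205
```

```bash
python3 plan.py 385 232 200 -90; python3 - <<'E'
from look import *
st,p,D=load("w2");C=cloud("wrist",D,st)
for v in (200,250,270,290,310): print(v,[tuple(C[v,u].round(0)) for u in (225,240,260,280,300,318)])
E
```

```text
t 2.37 pos [619.6 124.7  98.6] yaw [-90.   -0.  -32.5] w 0.205 F [0.5 0.4 0.3] q6 -0.86
MOVE x,y,z [-25.55 -10.15  -3.54] rx,ry,rz [-0.  57.5  0. ]
200 [(np.float64(582.0), np.float64(115.0), np.float64(85.0)), (np.float64(583.0), np.float64(128.0), np.float64(107.0)), (np.float64(588.0), np.float64(136.0), np.float64(107.0)), (np.float64(593.0), np.float64(144.0), np.float64(106.0)), (np.float64(598.0), np.float64(153.0), np.float64(108.0)), (np.float64(610.0), np.float64(159.0), np.float64(86.0))]
250 [(np.float64(550.0), np.float64(169.0), np.float64(262.0)), (np.float64(605.0), np.float64(112.0), np.float64(106.0)), (np.float64(611.0), np.float64(121.0), np.float64(107.0)), (np.float64(616.0), np.float64(130.0), np.float64(107.0)), (np.float64(622.0), np.float64(139.0), np.float64(107.0)), (np.float64(638.0), np.float64(143.0), np.float64(85.0))]
270 [(np.float64(601.0), np.float64(109.0), np.float64(130.0)), (np.float64(602.0), np.float64(118.0), np.float64(137.0)), (np.float64(621.0), np.float64(115.0), np.float64(107.0)), (np.float64(626.0), np.float64(124.0), np.float64(107.0)), (np.float64(632.0), np.float64(132.0), np.float64(107.0)), (np.float64(620.0), np.float64(146.0), np.float64(137.0))]
290 [(np.float64(603.0), np.float64(111.0), np.float64(146.0)), (np.float64(603.0), np.float64(119.0), np.float64(152.0)), (np.float64(631.0), np.float64(108.0), np.float64(107.0)), (np.float64(637.0), np.float64(117.0), np.float64(107.0)), (np.float64(643.0), np.float64(126.0), np.float64(107.0)), (np.float64(619.0), np.float64(145.0), np.float64(152.0))]
310 [(np.float64(600.0), np.float64(116.0), np.float64(166.0)), (np.float64(608.0), np.float64(116.0), np.float64(157.0)), (np.float64(642.0), np.float64(100.0), np.float64(106.0)), (np.float64(648.0), np.float64(110.0), np.float64(107.0)), (np.float64(654.0), np.float64(119.0), np.float64(107.0)), (np.float64(623.0), np.float64(142.0), np.float64(159.0))]
```

```bash
python3 - <<'E'
from look import *
st,p,D=look("w3")
T=pose_T(st)
def tp(x,y,z): return project("wrist",(T@np.array([x,y,z,1]))[:3],st)[0].round(0)
print("tcp",tp(0,0,0),"tipL",tp(-11,11,-10),tp(-11,11,10),"grasp",tp(0,-8,0))
C=cloud("wrist",D,st);Ti=np.linalg.inv(T);L=C@Ti[:3,:3].T+Ti[:3,3]
m=(D>0)&(D<200)&(np.abs(L[...,2])<40)&(L[...,1]>-60)&(L[...,0]>-25)&(L[...,0]<30)
m&=(C[...,2]>112)
print(m.sum(), L[...,1][m].max(), np.percentile(L[...,1][m],[50,90,99]))
print(st['gripper_width'],st['q'],st['ee_pos'])
E
```

```text
tcp [276. 254.] tipL [258. 228.] [294. 228.] grasp [276. 261.]
3358 -18.995911295335077 [-45.55467882 -29.20255208 -22.12144015]
0.20515918647933687 [ 1.40097670e-01  4.10321990e-01  1.21179881e+00  7.54297642e-05
  1.51919279e+00 -8.63676523e-01] [619.60245729 124.665189    98.59085576]
```

View pics/w3.png

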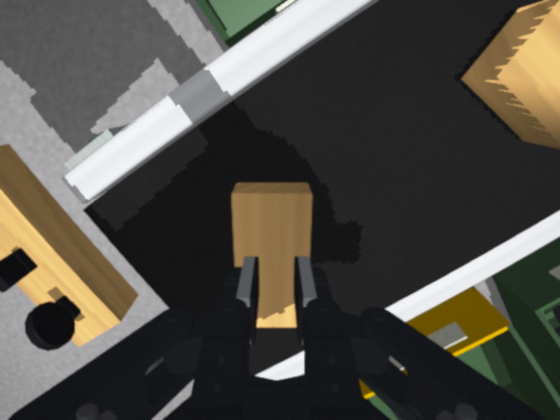

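```bash
python3 - <<'E'
from look import *
p,d=camera("scene");cv2.imwrite("pics/s1.png",p);np.save("pics/s1.npy",d)
st=read_state();print(st['ee_pos'],st['q'],st['joint_velocities'].round(3))
uv=project("scene",st['ee_pos']);print(uv)
u,v=uv[0].astype(int)
a=p[v-90:v+60,u-100:u+100];cv2.imwrite("pics/s1c.png",cv2.resize(a,None,fx=4,fy=4,interpolation=cv2.INTER_CUBIC))
st3,p3,D3=load("w3");C=cloud("wrist",D3,st3);T=pose_T(st3);Ti=np.linalg.inv(T);L=C@Ti[:3,:3].T+Ti[:3,3]
for u in (242,246,250,300,304,308):
    print(u,[(v,L[v,u].round(0).tolist()) for v in (252,258,262,268,276,284)])
E
```

```text
[619.53087489 124.67215381  98.39892398] [ 1.40126485e-01  4.10537048e-01  1.21191359e+00  7.11345758e-05
  1.51917960e+00 -8.63694698e-01] [ 0.001  0.003  0.001 -0.001 -0.     0.   ]
[[305.83308732 206.39650029]]
242 [(252, [-5.0, -8.0, -18.0]), (258, [-2.0, -8.0, -18.0]), (262, [1.0, -8.0, -18.0]), (268, [-11.0, -34.0, -15.0]), (276, [-11.0, -41.0, -14.0]), (284, [-11.0, -48.0, -14.0])]
246 [(252, [-5.0, -8.0, -15.0]), (258, [-11.0, -25.0, -14.0]), (262, [-11.0, -29.0, -14.0]), (268, [-11.0, -35.0, -13.0]), (276, [-11.0, -42.0, -12.0]), (284, [-11.0, -48.0, -12.0])]
250 [(252, [-5.0, -8.0, -13.0]), (258, [-11.0, -25.0, -12.0]), (262, [-11.0, -29.0, -12.0]), (268, [-10.0, -34.0, -11.0]), (276, [-11.0, -41.0, -11.0]), (284, [-11.0, -48.0, -10.0])]
300 [(252, [-5.0, -8.0, 12.0]), (258, [-11.0, -25.0, 11.0]), (262, [-11.0, -29.0, 11.0]), (268, [-11.0, -35.0, 11.0]), (276, [-11.0, -42.0, 10.0]), (284, [-11.0, -48.0, 10.0])]
304 [(252, [-6.0, -9.0, 15.0]), (258, [-11.0, -25.0, 13.0]), (262, [-11.0, -29.0, 13.0]), (268, [-10.0, -34.0, 12.0]), (276, [-11.0, -41.0, 12.0]), (284, [-11.0, -48.0, 11.0])]
308 [(252, [-5.0, -8.0, 17.0]), (258, [-11.0, -25.0, 15.0]), (262, [-83.0, -162.0, 0.0]), (268, [-11.0, -34.0, 14.0]), (276, [-11.0, -42.0, 13.0]), (284, [-11.0, -48.0, 13.0])]
```

View pics/s1c.png

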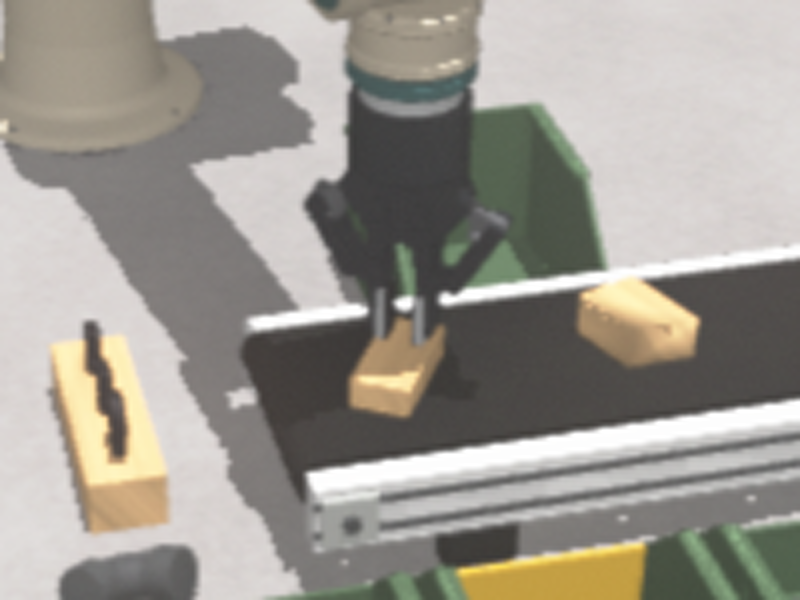

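```bash
python3 plan.py 620.3 122 67 -32.6
```

```text
t 2.47 pos [619.5 124.7  98.4] yaw [-90.    0.  -32.5] w 0.2 F [-1.   0.   0.2] q6 -0.86
MOVE x,y,z [ 0.21  3.14 -0.18] rx,ry,rz [-0.   0.1 -0. ]
```

Emit:
{"op": "step_arm", "data": {"series": [{"x":0.2,"y":0,"z":-0.2,"rx":0,"ry":0,"rz":0,"hand":1},{"x":0.2,"y":0,"z":-0.2,"rx":0,"ry":0,"rz":0,"hand":1},{"x":0.2,"y":0,"z":-0.2,"rx":0,"ry":0,"rz":0,"hand":1},{"x":0.2,"y":0,"z":-0.2,"rx":0,"ry":0,"rz":0,"hand":1}]}}

```text
clock: 2.8
ee_pos: [620.2, 121.8, 98.4]
tool_rot: [-1.571, 0.0, -0.567]
contact_force: [1.1, 0.3, -0.1]
gripper_width: 0.759
```

```bash
python3 look.py w4;  python3 plan.py 620.3 122 67 -32.6;python3 - <<'E'
from look import *
st,p,D=load("w4");C=cloud("wrist",D,st);T=pose_T(st);Ti=np.linalg.inv(T);L=C@Ti[:3,:3].T+Ti[:3,3]
m=(D>0)&(L[...,0]>-14)&(L[...,0]<14)&(abs(L[...,2])<65)&(C[...,2]>112)
for lo in range(-60,65,8):
    mm=m&(L[...,2]>=lo)&(L[...,2]<lo+8)
    if mm.sum()>5: print(lo,mm.sum(),np.percentile(L[...,1][mm],[100,98]).round(1))
E
```

```text
t 2.85 pos [620.2 121.9  98.4] yaw [-90.    0.  -32.5] w 0.841 F [-0.  -0.4 -0.5] q6 -0.87
MOVE x,y,z [0.01 3.14 0.02] rx,ry,rz [-0.   0.1 -0. ]
-60 5491 [-68.3 -73.1]
-52 1651 [-32.7 -41.3]
-44 1608 [-28.5 -32.7]
-36 2285 [-25.4 -28.4]
-20 557 [-91.6 -92.2]
-12 1413 [-91.2 -92.6]
-4 1308 [-92.6 -93.7]
4 1412 [-91.1 -92.5]
12 566 [-91.6 -92.5]
20 6 [-103.4 -103.4]
28 2264 [-25.5 -28.5]
36 1593 [-27.6 -32.8]
44 1627 [-31.3 -40.5]
52 5510 [-68.4 -73.1]
60 1816 [-71.  -75.5]
```

View pics/w4.png

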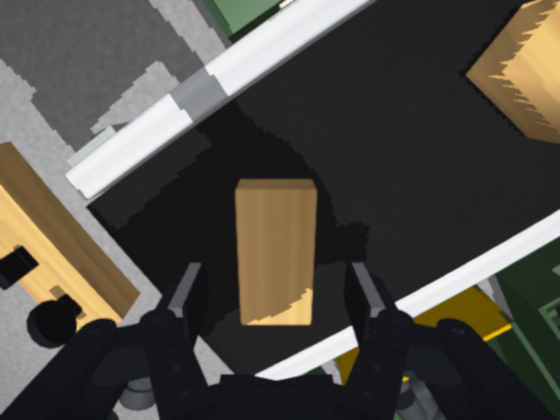

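Emit:
{"op": "step_arm", "data": {"series": [{"x":0,"y":1.5,"z":0,"rx":0,"ry":0,"rz":0,"hand":1},{"x":0,"y":2.5,"z":0,"rx":0,"ry":0,"rz":0,"hand":1},{"x":0,"y":3.1,"z":0,"rx":0,"ry":0,"rz":0,"hand":1},{"x":0,"y":3.1,"z":0,"rx":0,"ry":0,"rz":0,"hand":0.3},{"x":0,"y":3.1,"z":0,"rx":0,"ry":0,"rz":0,"hand":0.3}]}}

```text
clock: 3.27
ee_pos: [619.9, 121.9, 67.0]
tool_rot: [-1.571, 0.001, -0.567]
contact_force: [1.1, 0.2, -0.8]
gripper_width: 0.748
```

Emit:
{"op": "step_arm", "data": {"series": [{"x":0,"y":0,"z":0,"rx":0,"ry":0,"rz":0,"hand":0.3},{"x":0,"y":0,"z":0,"rx":0,"ry":0,"rz":0,"hand":0.3},{"x":0,"y":0,"z":0,"rx":0,"ry":0,"rz":0,"hand":0.3}]}}

```text
clock: 3.52
ee_pos: [620.8, 122.1, 68.6]
tool_rot: [-1.569, -0.001, -0.567]
contact_force: [0.3, 0.4, -0.2]
gripper_width: 0.457
```

```bash
python3 look.py w5;  python3 plan.py 620.3 122 67 -32.6
```

```text
t 3.57 pos [620.7 122.   68.5] yaw [-89.9  -0.1 -32.5] w 0.457 F [-0.4  0.8  2.7] q6 -0.87
MOVE x,y,z [-0.03  0.15 -0.03] rx,ry,rz [-0.1  0.1  0.1]
```

View pics/w5.png

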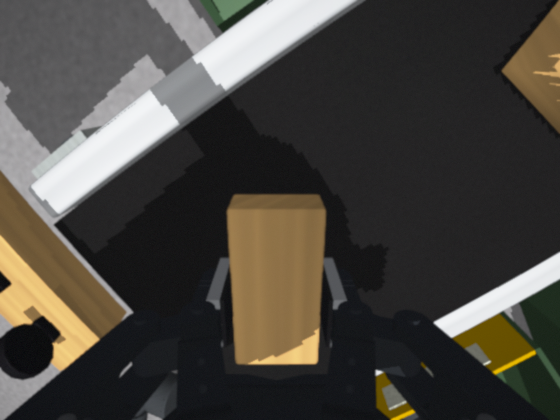

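```bash
python3 plan.py 384 232 128 -90
```

```text
t 3.57 pos [620.7 122.   68.5] yaw [-89.9  -0.1 -32.5] w 0.457 F [-0.4  0.8  2.7] q6 -0.87
MOVE x,y,z [-25.87  -5.99  -3.43] rx,ry,rz [-0.1 57.5  0. ]
```

Emit:
{"op": "step_arm", "data": {"series": [{"x":0,"y":-3,"z":0,"rx":0,"ry":0,"rz":0,"hand":0.3},{"x":0,"y":-6,"z":0,"rx":0,"ry":0,"rz":0,"hand":0.3}]}}

```text
clock: 3.73
ee_pos: [618.7, 121.7, 125.8]
tool_rot: [-1.574, 0.004, -0.567]
contact_force: [0.5, -0.1, 0.2]
gripper_width: 0.457
```

```bash
python3 plan.py 384 232 128 -90
```

```text
t 3.73 pos [618.7 121.7 125.8] yaw [-90.2   0.2 -32.5] w 0.457 F [ 0.5 -0.1  0.2] q6 -0.87
MOVE x,y,z [-25.72  -0.1   -3.3 ] rx,ry,rz [ 0.3 57.5 -0.1]
```

Emit:
{"op": "step_arm", "data": {"series": [{"x":-25.8,"y":0,"z":-3.4,"rx":0,"ry":57.5,"rz":0,"hand":0.3},{"x":-25.8,"y":0,"z":-3.4,"rx":0,"ry":57.5,"rz":0,"hand":0.3},{"x":-25.8,"y":0,"z":-3.4,"rx":0,"ry":57.5,"rz":0,"hand":0.3},{"x":-25.8,"y":0,"z":-3.4,"rx":0,"ry":57.5,"rz":0,"hand":0.3},{"x":-25.8,"y":0,"z":-3.4,"rx":0,"ry":57.5,"rz":0,"hand":0.3}]}}

```text
clock: 4.15
ee_pos: [429.7, 210.2, 127.4]
tool_rot: [-1.571, 0.0, -1.198]
contact_force: [0.1, 1.0, -0.2]
gripper_width: 0.455
```

```bash
python3 plan.py 384 232 128 -90
```

```text
t 4.15 pos [429.7 210.2 127.4] yaw [-90.    0.  -68.6] w 0.455 F [ 0.1  1.  -0.2] q6 0.0
MOVE x,y,z [-3.7  -0.06 -3.46] rx,ry,rz [-0.  21.4 -0. ]
```

Emit:
{"op": "step_arm", "data": {"series": [{"x":-3.7,"y":0,"z":-3.5,"rx":0,"ry":21.4,"rz":0,"hand":0.3},{"x":-3.7,"y":0,"z":-3.5,"rx":0,"ry":21.4,"rz":0,"hand":0.3},{"x":-3.7,"y":0,"z":-3.5,"rx":0,"ry":21.4,"rz":0,"hand":0.3},{"x":-3.7,"y":0,"z":-3.5,"rx":0,"ry":21.4,"rz":0,"hand":0.3},{"x":-3.7,"y":0,"z":-3.5,"rx":0,"ry":21.4,"rz":0,"hand":0.3}]}}

```text
clock: 4.57
ee_pos: [385.5, 231.2, 127.7]
tool_rot: [-1.57, 0.0, -1.561]
contact_force: [1.0, 0.2, 0.1]
gripper_width: 0.459
```

```bash
python3 plan.py 384 232 22 -90
```

```text
t 4.57 pos [385.5 231.2 127.7] yaw [-90.    0.  -89.4] w 0.459 F [1.  0.2 0.1] q6 0.45
MOVE x,y,z [-0.08 10.57 -0.16] rx,ry,rz [-0.   0.6 -0. ]
```

Emit:
{"op": "step_arm", "data": {"series": [{"x":-0.1,"y":3.5,"z":-0.1,"rx":0,"ry":0.5,"rz":0,"hand":0.3},{"x":-0.1,"y":7,"z":-0.1,"rx":0,"ry":0.5,"rz":0,"hand":0.3},{"x":-0.1,"y":9.5,"z":-0.1,"rx":0,"ry":0.5,"rz":0,"hand":0.3},{"x":-0.1,"y":10.5,"z":-0.1,"rx":0,"ry":0.5,"rz":0,"hand":0.3},{"x":-0.1,"y":10.5,"z":-0.1,"rx":0,"ry":0.5,"rz":0,"hand":0.3}]}}

```text
clock: 4.98
ee_pos: [383.7, 231.1, 20.4]
tool_rot: [-1.574, -0.002, -1.572]
contact_force: [3.2, -0.2, -0.3]
gripper_width: 0.455
```

Emit:
{"op": "step_arm", "data": {"series": [{"x":0,"y":0,"z":0,"rx":0,"ry":0,"rz":0,"hand":0.62},{"x":0,"y":0,"z":0,"rx":0,"ry":0,"rz":0,"hand":0.62},{"x":0,"y":0,"z":0,"rx":0,"ry":0,"rz":0,"hand":0.62}]}}

```text
clock: 5.23
ee_pos: [385.9, 232.7, 24.5]
tool_rot: [-1.567, 0.002, -1.573]
contact_force: [3.6, -0.5, 1.1]
gripper_width: 0.619
```

```bash
python3 look.py w6;  python3 plan.py 384 232 22 -90
```

```text
t 5.28 pos [385.7 232.7  24.4] yaw [-89.8   0.1 -90.1] w 0.617 F [ 3.  -0.5  2.3] q6 0.46
MOVE x,y,z [ 0.07  0.23 -0.17] rx,ry,rz [-0.2 -0.1 -0.1]
```

View pics/w6.png

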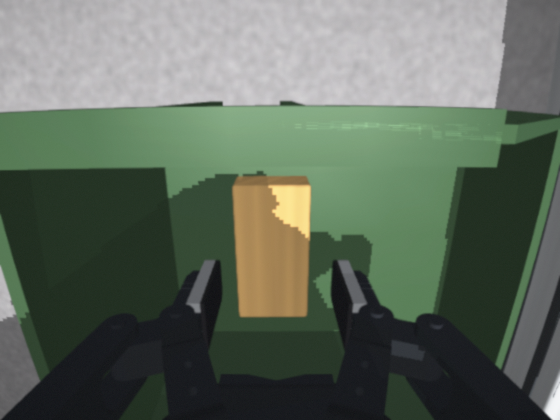

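Emit:
{"op": "step_arm", "data": {"series": [{"x":0,"y":0,"z":0.5,"rx":0,"ry":0,"rz":0,"hand":0.62},{"x":0,"y":-1,"z":0.6,"rx":0,"ry":0,"rz":0,"hand":0.62}]}}

```text
clock: 5.45
ee_pos: [389.6, 231.7, 31.6]
tool_rot: [-1.574, -0.001, -1.573]
contact_force: [-0.2, 0.1, -0.8]
gripper_width: 0.618
```

```bash
python3 look.py w7;  python3 plan.py 416 232 150 -90; python3 - <<'E'
from look import *
st,p,D=load("w7");C=cloud("wrist",D,st)
# inner floor edges along x at several rows
for y in (200,232,260):
    m=(abs(C[...,1]-y)<6)&(D>0)&(C[...,2]<40)&(C[...,2]>-20);print(y,C[...,0][m].min().round(1) if m.any() else None,C[...,0][m].max().round(1) if m.any() else None)
m=(C[...,2]>112)&(C[...,2]<126)&(C[...,0]<350)&(abs(C[...,1]-232)<70)&(D>170);print(m.sum(), np.percentile(C[...,0][m],[1,50,99]) if m.any() else 0)
m=(C[...,2]>100)&(C[...,2]<126)&(C[...,1]>290)&(C[...,1]<330)&(D>100);print(m.sum(), np.percentile(C[...,1][m],[1,50,99]) if m.any() else 0)
E
```

```text
t 5.5 pos [391.  232.5  34.5] yaw [-90.    0.  -90.1] w 0.621 F [0.6 0.1 2.1] q6 0.46
MOVE x,y,z [  0.03 -11.55   2.5 ] rx,ry,rz [-0.  -0.1 -0. ]
200 190.2 496.3
232 200.5 496.5
260 322.2 496.8
0 0
0 0
```

Emit:
{"op": "step_arm", "data": {"series": [{"x":0,"y":-4,"z":0.5,"rx":0,"ry":0,"rz":0,"hand":0.62},{"x":0,"y":-8,"z":1,"rx":0,"ry":0,"rz":0,"hand":0.62},{"x":0,"y":-12,"z":4,"rx":0,"ry":0,"rz":0,"hand":0.8}]}}

```text
clock: 5.75
ee_pos: [424.0, 232.5, 148.8]
tool_rot: [-1.571, 0.001, -1.571]
contact_force: [0.6, -0.4, 0.5]
gripper_width: 0.746
```

```bash
 python3 plan.py 614.5 285 150 -158.6
```

```text
t 5.75 pos [424.  232.5 148.8] yaw [-90.   0. -90.] w 0.746 F [ 0.6 -0.4  0.5] q6 0.43
MOVE x,y,z [-5.26 -0.11 19.05] rx,ry,rz [ 0.  68.6 -0. ]
```

Emit:
{"op": "step_arm", "data": {"series": [{"x":-5.3,"y":0,"z":19,"rx":0,"ry":68.6,"rz":0,"hand":1},{"x":-5.3,"y":0,"z":19,"rx":0,"ry":68.6,"rz":0,"hand":1},{"x":-5.3,"y":0,"z":19,"rx":0,"ry":68.6,"rz":0,"hand":1},{"x":-5.3,"y":0,"z":19,"rx":0,"ry":68.6,"rz":0,"hand":1},{"x":-5.3,"y":0,"z":19,"rx":0,"ry":68.6,"rz":0,"hand":1}]}}

```text
clock: 6.17
ee_pos: [617.6, 285.0, 145.5]
tool_rot: [-1.571, 0.0, -2.204]
contact_force: [-0.1, -0.6, -0.2]
gripper_width: 1.001
```

```bash
 python3 plan.py 614.5 285 150 -158.6
```

```text
t 6.17 pos [617.6 285.  145.5] yaw [ -90.     0.  -126.3] w 1.001 F [-0.1 -0.6 -0.2] q6 1.01
MOVE x,y,z [ 0.18 -0.45 -0.25] rx,ry,rz [ 0.  32.3 -0. ]
```

Emit:
{"op": "step_arm", "data": {"series": [{"x":0,"y":0,"z":-0.2,"rx":0,"ry":32.3,"rz":0,"hand":1},{"x":0,"y":0,"z":-0.2,"rx":0,"ry":32.3,"rz":0,"hand":1},{"x":0,"y":0,"z":-0.2,"rx":0,"ry":32.3,"rz":0,"hand":1},{"x":0,"y":0,"z":-0.2,"rx":0,"ry":32.3,"rz":0,"hand":1},{"x":0,"y":0,"z":-0.2,"rx":0,"ry":32.3,"rz":0,"hand":1}]}}

```text
clock: 6.58
ee_pos: [613.7, 285.9, 146.0]
tool_rot: [-1.571, -0.001, -2.768]
contact_force: [-0.4, -0.1, -0.1]
gripper_width: 1.003
```

```bash
 python3 look.py w8; python3 plan.py 614.5 285 67 -158.6; python3 -c "
from off import *
meas('w8',108,115,(614,285))"
```

```text
t 6.63 pos [613.7 285.9 146.1] yaw [ -90.    -0.  -158.7] w 1.003 F [-0.2 -0.6 -0.2] q6 1.58
MOVE x,y,z [-0.04  7.91  0.11] rx,ry,rz [ 0.  -0.1  0. ]
((616.0673828125, 286.8258056640625), (66.89846801757812, 43.37549591064453), 21.04340934753418)
[[639.7000122070312, 318.5], [578.4000244140625, 295.6000061035156], [593.5, 255.0], [642.4000244140625, 275.29998779296875]]
img [[241, 177], [243, 273], [308, 274], [309, 198]] zmed 114.9134409868397
```

View pics/w8.png

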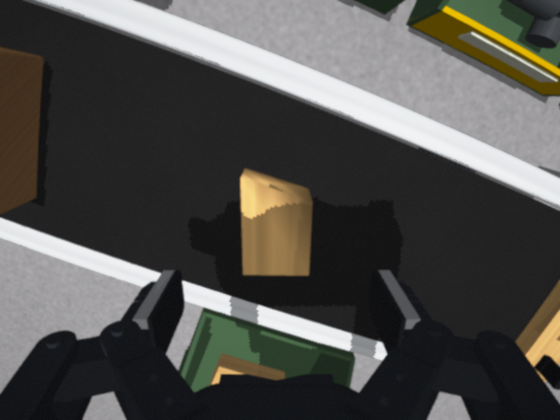

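Emit:
{"op": "step_arm", "data": {"series": [{"x":-0.1,"y":3.5,"z":0,"rx":0,"ry":0,"rz":0,"hand":1},{"x":-0.1,"y":6.5,"z":0,"rx":0,"ry":0,"rz":0,"hand":1},{"x":-0.1,"y":7.8,"z":0,"rx":0,"ry":0,"rz":0,"hand":1},{"x":-0.1,"y":7.8,"z":0,"rx":0,"ry":0,"rz":0,"hand":1},{"x":-0.1,"y":7.8,"z":0,"rx":0,"ry":0,"rz":0,"hand":0.3}]}}

```text
clock: 7.05
ee_pos: [614.7, 286.2, 68.2]
tool_rot: [-1.571, -0.001, -2.761]
contact_force: [0.5, -0.3, -0.0]
gripper_width: 0.884
```

Emit:
{"op": "step_arm", "data": {"series": [{"x":0,"y":0,"z":0,"rx":0,"ry":0,"rz":0,"hand":0.3},{"x":0,"y":0,"z":0,"rx":0,"ry":0,"rz":0,"hand":0.3},{"x":0,"y":0,"z":0,"rx":0,"ry":0,"rz":0,"hand":0.3},{"x":0,"y":0,"z":0,"rx":0,"ry":0,"rz":0,"hand":0.3}]}}

```text
clock: 7.38
ee_pos: [616.0, 286.7, 70.5]
tool_rot: [-1.571, 0.004, -2.762]
contact_force: [-0.9, -0.3, 6.4]
gripper_width: 0.509
```

```bash
 python3 look.py w9; python3 plan.py 455 235 140 -90
```

```text
t 7.43 pos [616.  286.7  70.5] yaw [ -90.     0.3 -158.2] w 0.51 F [1.  0.3 6.4] q6 1.57
MOVE x,y,z [16.84 -7.02 -1.17] rx,ry,rz [ -0.1 -68.2  -0.2]
```

View pics/w9.png

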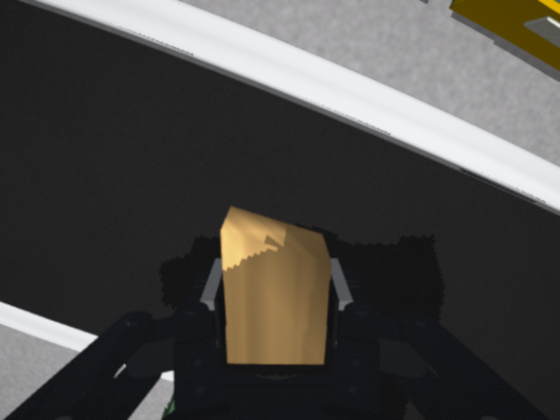

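Emit:
{"op": "step_arm", "data": {"series": [{"x":0,"y":-3,"z":0,"rx":0,"ry":0,"rz":0,"hand":0.3},{"x":0,"y":-6,"z":0,"rx":0,"ry":0,"rz":0,"hand":0.3}]}}

```text
clock: 7.6
ee_pos: [613.6, 285.7, 126.6]
tool_rot: [-1.571, -0.005, -2.762]
contact_force: [-0.5, 1.4, 0.1]
gripper_width: 0.51
```

```bash
 python3 plan.py 442 233 132 -180
```

```text
t 7.6 pos [613.6 285.7 126.6] yaw [ -90.    -0.3 -158.2] w 0.51 F [-0.5  1.4  0.1] q6 1.57
MOVE x,y,z [17.89 -0.46 -1.47] rx,ry,rz [-0.  21.8  0.3]
```

Emit:
{"op": "step_arm", "data": {"series": [{"x":17.9,"y":-0.5,"z":-1.5,"rx":0,"ry":21.8,"rz":0,"hand":0.3},{"x":17.9,"y":-0.5,"z":-1.5,"rx":0,"ry":21.8,"rz":0,"hand":0.3},{"x":17.9,"y":-0.5,"z":-1.5,"rx":0,"ry":21.8,"rz":0,"hand":0.3},{"x":17.9,"y":-0.5,"z":-1.5,"rx":0,"ry":21.8,"rz":0,"hand":0.3},{"x":17.9,"y":-0.5,"z":-1.5,"rx":0,"ry":21.8,"rz":0,"hand":0.3}]}}

```text
clock: 8.02
ee_pos: [438.3, 232.4, 132.0]
tool_rot: [-1.57, -0.003, 3.141]
contact_force: [-0.9, 0.3, -0.9]
gripper_width: 0.505
```

Emit:
{"op": "step_arm", "data": {"series": [{"x":0,"y":0,"z":0,"rx":0,"ry":0,"rz":0,"hand":0.3}]}}

```text
clock: 8.1
ee_pos: [440.6, 233.2, 133.5]
tool_rot: [-1.571, 0.0, -3.142]
contact_force: [-0.6, 0.2, -0.4]
gripper_width: 0.504
```

```bash
 python3 look.py w10; python3 plan.py 442 233 25 -180
```

```text
t 8.15 pos [442.5 233.7 133.9] yaw [-9.01e+01  1.00e-01  1.80e+02] w 0.509 F [0.4 0.4 0.8] q6 1.98
MOVE x,y,z [ 0.07 10.89  0.08] rx,ry,rz [ 0.1 -0.  -0.1]
```

View pics/w10.png

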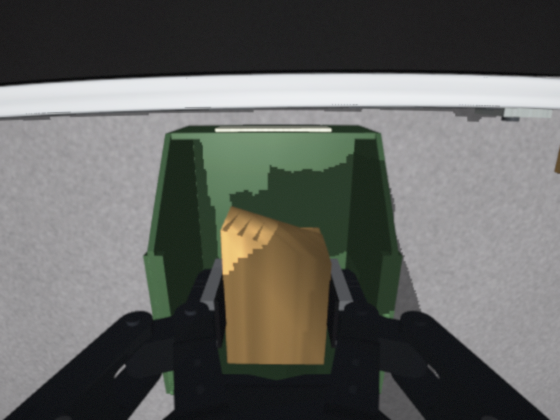

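Emit:
{"op": "step_arm", "data": {"series": [{"x":0,"y":3.5,"z":0,"rx":0,"ry":0,"rz":0,"hand":0.3},{"x":0,"y":7,"z":0,"rx":0,"ry":0,"rz":0,"hand":0.3},{"x":0,"y":9.5,"z":0,"rx":0,"ry":0,"rz":0,"hand":0.3},{"x":0,"y":10.8,"z":0,"rx":0,"ry":0,"rz":0,"hand":0.3},{"x":0,"y":10.8,"z":0,"rx":0,"ry":0,"rz":0,"hand":0.3}]}}

```text
clock: 8.57
ee_pos: [442.0, 233.1, 21.3]
tool_rot: [-1.568, -0.005, 3.141]
contact_force: [0.3, -1.4, -0.8]
gripper_width: 0.507
```

Emit:
{"op": "step_arm", "data": {"series": [{"x":0,"y":0,"z":0,"rx":0,"ry":0,"rz":0,"hand":0.66},{"x":0,"y":0,"z":0,"rx":0,"ry":0,"rz":0,"hand":0.66},{"x":0,"y":0,"z":0,"rx":0,"ry":0,"rz":0,"hand":0.66}]}}

```text
clock: 8.82
ee_pos: [444.5, 234.3, 26.6]
tool_rot: [-1.572, 0.003, 3.141]
contact_force: [-0.2, 0.4, 0.3]
gripper_width: 0.663
```

Emit:
{"op": "step_arm", "data": {"series": [{"x":0,"y":-4,"z":0,"rx":0,"ry":0,"rz":0,"hand":0.66},{"x":0,"y":-8,"z":0,"rx":0,"ry":0,"rz":0,"hand":0.66},{"x":0,"y":-12,"z":0,"rx":0,"ry":0,"rz":0,"hand":0.66}]}}

```text
clock: 9.07
ee_pos: [443.0, 233.7, 147.5]
tool_rot: [-1.571, 0.001, 3.141]
contact_force: [1.5, 0.3, -0.0]
gripper_width: 0.66
```

```bash
 python3 look.py w11; python3 plan.py 590 -60 190 0
```

```text
t 9.12 pos [446.7 235.3 157.4] yaw [-90.4   0.8 180. ] w 0.656 F [1.9 0.8 7.1] q6 1.98
MOVE x,y,z [-14.4   -3.24  29.5 ] rx,ry,rz [  1.3 179.9   0.6]
```

View pics/w11.png

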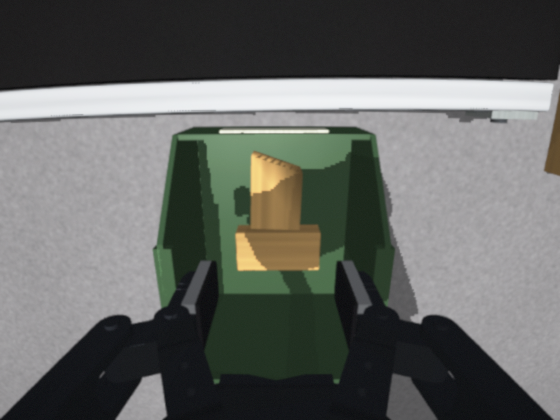

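Emit:
{"op": "step_arm", "data": {"series": [{"x":-14,"y":0,"z":29.5,"rx":0,"ry":-90,"rz":0,"hand":0.66},{"x":-14,"y":0,"z":29.5,"rx":0,"ry":-90,"rz":0,"hand":0.66},{"x":-14,"y":0,"z":29.5,"rx":0,"ry":-90,"rz":0,"hand":0.66},{"x":-14,"y":0,"z":29.5,"rx":0,"ry":-90,"rz":0,"hand":0.66},{"x":-14,"y":0,"z":29.5,"rx":0,"ry":-90,"rz":0,"hand":0.66}]}}

```text
clock: 9.53
ee_pos: [524.4, 64.1, 146.3]
tool_rot: [-1.569, 0.003, -2.577]
contact_force: [0.1, 0.3, 0.5]
gripper_width: 0.66
```

```bash
 python3 plan.py 588 -60 130 0
```

```text
t 9.53 pos [524.4  64.1 146.3] yaw [ -89.9    0.2 -147.7] w 0.66 F [0.1 0.3 0.5] q6 1.06
MOVE x,y,z [ 1.27  1.65 13.88] rx,ry,rz [  -0.2 -147.7    0. ]
```

Emit:
{"op": "step_arm", "data": {"series": [{"x":1.3,"y":0.6,"z":13.9,"rx":0,"ry":-90,"rz":0,"hand":0.66},{"x":1.3,"y":0.6,"z":13.9,"rx":0,"ry":-90,"rz":0,"hand":0.66},{"x":1.3,"y":0.6,"z":13.9,"rx":0,"ry":-90,"rz":0,"hand":0.66},{"x":1.3,"y":0.6,"z":13.9,"rx":0,"ry":-90,"rz":0,"hand":0.66},{"x":1.3,"y":0.6,"z":13.9,"rx":0,"ry":-90,"rz":0,"hand":0.66}]}}

```text
clock: 9.95
ee_pos: [587.3, -63.5, 139.3]
tool_rot: [-1.568, -0.0, -1.972]
contact_force: [-0.6, 0.5, -0.2]
gripper_width: 0.661
```

Emit:
{"op": "step_arm", "data": {"series": [{"x":0,"y":0,"z":0,"rx":0,"ry":-90,"rz":0,"hand":0.66},{"x":0,"y":0,"z":0,"rx":0,"ry":-90,"rz":0,"hand":0.66},{"x":0,"y":0,"z":0,"rx":0,"ry":-90,"rz":0,"hand":0.66},{"x":0,"y":0,"z":0,"rx":0,"ry":-90,"rz":0,"hand":0.66},{"x":0,"y":0,"z":0,"rx":0,"ry":-90,"rz":0,"hand":0.66}]}}

```text
clock: 10.37
ee_pos: [586.5, -59.4, 140.1]
tool_rot: [-1.568, -0.001, -1.342]
contact_force: [-0.4, -0.3, -0.1]
gripper_width: 0.656
```

```bash
 python3 plan.py 588 -60 130 0
```

```text
t 10.37 pos [586.5 -59.4 140.1] yaw [-89.9  -0.1 -76.9] w 0.656 F [-0.4 -0.3 -0.1] q6 -0.39
MOVE x,y,z [0.09 1.01 0.13] rx,ry,rz [ -0.1 -76.9   0.1]
```

Emit:
{"op": "step_arm", "data": {"series": [{"x":0,"y":0.5,"z":0,"rx":0,"ry":-76.9,"rz":0,"hand":0.66},{"x":0,"y":0.5,"z":0,"rx":0,"ry":-76.9,"rz":0,"hand":0.66},{"x":0,"y":0.5,"z":0,"rx":0,"ry":-76.9,"rz":0,"hand":0.66},{"x":0,"y":0.5,"z":0,"rx":0,"ry":-76.9,"rz":0,"hand":0.66},{"x":0,"y":0.5,"z":0,"rx":0,"ry":-76.9,"rz":0,"hand":0.66}]}}

```text
clock: 10.78
ee_pos: [586.5, -59.3, 135.1]
tool_rot: [-1.569, -0.002, -0.717]
contact_force: [0.2, -0.7, -0.7]
gripper_width: 0.662
```

```bash
 python3 plan.py 588 -60 130 0
```

```text
t 10.78 pos [586.5 -59.3 135.1] yaw [-89.9  -0.1 -41.1] w 0.662 F [ 0.2 -0.7 -0.7] q6 -1.02
MOVE x,y,z [0.16 0.51 0.04] rx,ry,rz [ -0.  -41.1   0.1]
```

Emit:
{"op": "step_arm", "data": {"series": [{"x":0.1,"y":0,"z":0,"rx":0,"ry":-41,"rz":0,"hand":0.66},{"x":0.1,"y":0,"z":0,"rx":0,"ry":-41,"rz":0,"hand":0.66},{"x":0.1,"y":0,"z":0,"rx":0,"ry":-41,"rz":0,"hand":0.66},{"x":0.1,"y":0,"z":0,"rx":0,"ry":-41,"rz":0,"hand":0.66},{"x":0.1,"y":0,"z":0,"rx":0,"ry":-41,"rz":0,"hand":0.66}]}}

```text
clock: 11.2
ee_pos: [587.3, -60.0, 135.1]
tool_rot: [-1.571, -0.003, -0.092]
contact_force: [0.1, 0.1, -0.7]
gripper_width: 0.661
```

Emit:
{"op": "step_arm", "data": {"series": [{"x":0,"y":0,"z":0,"rx":0,"ry":-5.5,"rz":0,"hand":0.66},{"x":0,"y":0,"z":0,"rx":0,"ry":-5.5,"rz":0,"hand":0.66},{"x":0,"y":0,"z":0,"rx":0,"ry":-5.5,"rz":0,"hand":0.66}]}}

```text
clock: 11.45
ee_pos: [587.1, -59.9, 134.7]
tool_rot: [-1.571, -0.002, -0.006]
contact_force: [-0.2, -0.2, 0.1]
gripper_width: 0.661
```

```bash
 python3 look.py w12; python3 plan.py 588 -60 130 0
```

```text
t 11.5 pos [587.  -59.9 134.5] yaw [-90.   -0.1  -0.3] w 0.657 F [-1.8 -0.  -0.1] q6 -1.73
MOVE x,y,z [ 0.1   0.45 -0.01] rx,ry,rz [ 0.  -0.3  0.1]
```

View pics/w12.png

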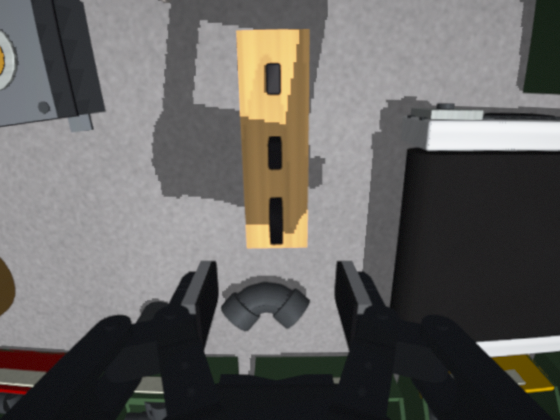

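```bash
cat > key.py <<'E'
import sys
from look import *
def keys(name):
    st,p,D=load(name);C=cloud("wrist",D,st)
    g=cv2.cvtColor(p,cv2.COLOR_BGR2GRAY)
    m=((g<70)&(C[...,2]>50)&(C[...,2]<95)&(D>0)&(C[...,0]>460)&(C[...,0]<620)&(abs(C[...,1]+60)<25)).astype(np.uint8)
    n,l,s,c=cv2.connectedComponentsWithStats(m)
    for i in range(1,n):
        if s[i,4]<60: continue
        X=C[l==i]; top=X[X[:,2]>np.percentile(X[:,2],85)-3]
        r=cv2.minAreaRect(X[:,:2].astype(np.float32))
        mm=X[:,:2]-X[:,:2].mean(0);w,V=np.linalg.eigh(mm.T@mm);a=np.degrees(np.arctan2(V[1,1],V[0,1]))
        print("px",c[i].round(0),s[i,4],"mean",X.mean(0).round(1),"x",np.percentile(X[:,0],[1,99]).round(1),"y",np.percentile(X[:,1],[2,98]).round(1),"z",np.percentile(X[:,2],[2,98]).round(1),"ang",round((a+90)%180-90,1))
    return C,m
keys(sys.argv[1])
st,p,D=load(sys.argv[1])
hsv=cv2.cvtColor(p,cv2.COLOR_BGR2HSV);C=cloud("wrist",D,st)
E
python3 key.py w12
```

```text
px [272.  78.] 320 mean [494.  -62.2  72.7] x [485.5 503.3] y [-66.  -57.6] z [71.  74.3] ang -0.3
px [275. 153.] 434 mean [542.9 -60.8  71.6] x [534.3 553.5] y [-65.3 -56.4] z [55.8 74. ] ang -0.4
px [276. 219.] 602 mean [588.2 -60.3  79.3] x [576.7 606.6] y [-64.9 -55.8] z [64.1 84.5] ang 0.6
```

```bash
cat > key2.py <<'E'
import sys
from look import *
from scipy.optimize import least_squares
name=sys.argv[1];cx0=float(sys.argv[2])
st,p,D=load(name);C=cloud("wrist",D,st)
g=cv2.cvtColor(p,cv2.COLOR_BGR2GRAY)
m=(g<80)&(abs(C[...,0]-cx0)<25)&(abs(C[...,1]+60)<12)&(C[...,2]>55)&(C[...,2]<95)
X=C[m]
f=lambda a:np.hypot(X[:,0]-a[0],X[:,2]-a[1])-18
r=least_squares(f,[cx0,66],loss='soft_l1');print("n",m.sum(),"cx,cz",r.x.round(2),"rms",np.sqrt((f(r.x)**2).mean()).round(2))
print("y",np.percentile(X[:,1],[2,50,98]).round(2))
E
python3 key2.py w12 591
```

```text
n 611 cx,cz [594.7   65.79] rms 0.63
y [-64.93 -60.09 -55.8 ]
```

```bash
 python3 plan.py 594 -60.2 70 0.7
```

```text
t 11.5 pos [587.  -59.9 134.5] yaw [-90.   -0.1  -0.3] w 0.657 F [-1.8 -0.  -0.1] q6 -1.73
MOVE x,y,z [ 0.69  6.46 -0.02] rx,ry,rz [ 0.  -1.   0.1]
```

Emit:
{"op": "step_arm", "data": {"series": [{"x":0.7,"y":2.5,"z":0,"rx":0,"ry":-1,"rz":0,"hand":0.4},{"x":0.7,"y":5,"z":0,"rx":0,"ry":-1,"rz":0,"hand":0.4},{"x":0.7,"y":6.5,"z":0,"rx":0,"ry":-1,"rz":0,"hand":0.4},{"x":0.7,"y":6.5,"z":0,"rx":0,"ry":-1,"rz":0,"hand":0.4},{"x":0.7,"y":6.5,"z":0,"rx":0,"ry":-1,"rz":0,"hand":0.4}]}}

```text
clock: 11.92
ee_pos: [593.3, -59.8, 68.5]
tool_rot: [-1.57, 0.001, 0.013]
contact_force: [-0.4, 0.0, 0.4]
gripper_width: 0.399
```

```bash
 python3 look.py w13; python3 plan.py 594 -60.2 32 0.7; python3 key2.py w13 594; python3 - <<'E'
from look import *
st,p,D=load("w13");C=cloud("wrist",D,st);T=pose_T(st);Ti=np.linalg.inv(T);L=C@Ti[:3,:3].T+Ti[:3,3]
m=(D>0)&(L[...,0]>-14)&(L[...,0]<14)&(abs(L[...,2])<40)&(C[...,2]>88)
for lo in range(-40,40,5):
    mm=m&(L[...,2]>=lo)&(L[...,2]<lo+5)
    if mm.sum()>5: print(lo,mm.sum(),np.percentile(L[...,1][mm],[100,98,50]).round(1))
E
```

```text
t 11.97 pos [594.1 -59.9  70. ] yaw [-90.   -0.1   0.8] w 0.396 F [-0.1 -0.3  1.1] q6 -1.75
MOVE x,y,z [-0.02  3.8  -0.03] rx,ry,rz [0.  0.1 0.1]
n 1181 cx,cz [594.49  65.62] rms 0.6
y [-64.96 -60.3  -55.76]
-40 1324 [-61.8 -64.1 -75.5]
-35 644 [-29.8 -37.9 -73.5]
-30 918 [-26.2 -28.3 -65.2]
-25 1017 [-23.7 -27.1 -65.5]
-20 1399 [-20.1 -24.2 -54. ]
-15 230 [-91.4 -91.8 -97.3]
-10 886 [ -91.5  -92.5 -100.9]
-5 831 [ -92.3  -93.7 -101.3]
0 810 [ -92.5  -93.7 -101.5]
5 882 [ -91.7  -92.6 -100.9]
10 215 [-91.6 -92.  -96.9]
15 1429 [-20.4 -24.4 -54.2]
20 1017 [-24.1 -27.4 -65.4]
25 894 [-26.3 -28.6 -65.2]
30 654 [-31.7 -38.6 -73.5]
35 1332 [-62.3 -64.2 -75.6]
```

View pics/w13.png

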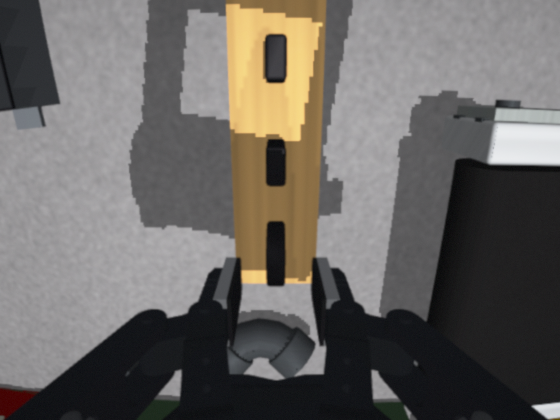

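Emit:
{"op": "step_arm", "data": {"grip_force": 70, "series": [{"x":0,"y":2,"z":0,"rx":0,"ry":0,"rz":0,"hand":0.4},{"x":0,"y":3.4,"z":0,"rx":0,"ry":0,"rz":0,"hand":0.4},{"x":0,"y":3.9,"z":0,"rx":0,"ry":0,"rz":0,"hand":0.4},{"x":0,"y":3.9,"z":0,"rx":0,"ry":0,"rz":0,"hand":0.4}]}}

```text
clock: 12.3
ee_pos: [593.6, -59.8, 29.9]
tool_rot: [-1.571, 0.0, 0.014]
contact_force: [0.4, 0.9, -0.4]
gripper_width: 0.399
```

```bash
 python3 look.py w14; python3 plan.py 594.3 -60.3 31 0.7; python3 key2.py w14 594
```

```text
t 12.35 pos [594.1 -59.9  30.9] yaw [-90.   -0.1   0.8] w 0.4 F [-0.8 -0.5  0.9] q6 -1.75
MOVE x,y,z [ 0.02 -0.01 -0.04] rx,ry,rz [0.  0.1 0.1]
n 1939 cx,cz [594.48  65.71] rms 0.61
y [-64.87 -60.26 -55.65]
```

View pics/w14.png

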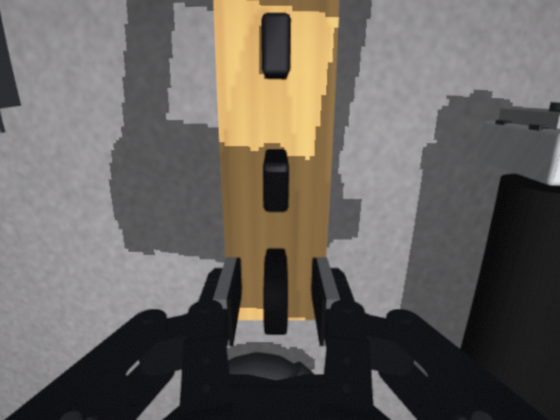

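Emit:
{"op": "step_arm", "data": {"grip_force": 70, "series": [{"x":0,"y":0,"z":-0.04,"rx":0,"ry":0,"rz":0,"hand":0},{"x":0,"y":0,"z":-0.04,"rx":0,"ry":0,"rz":0,"hand":0},{"x":0,"y":0,"z":-0.04,"rx":0,"ry":0,"rz":0,"hand":0},{"x":0,"y":0,"z":-0.04,"rx":0,"ry":0,"rz":0,"hand":0},{"x":0,"y":0,"z":-0.04,"rx":0,"ry":0,"rz":0,"hand":0}]}}

```text
clock: 12.77
ee_pos: [594.7, -60.5, 31.6]
tool_rot: [-1.571, -0.003, 0.015]
contact_force: [-0.6, 0.1, 5.7]
gripper_width: 0.105
```

```bash
 python3 look.py w15; python3 plan.py 594.3 -60.3 31 0.7; python3 key2.py w15 594
```

```text
t 12.82 pos [594.7 -60.5  31.6] yaw [-90.   -0.2   0.8] w 0.104 F [-1.   0.7  5.9] q6 -1.75
MOVE x,y,z [-0.04  0.06  0.02] rx,ry,rz [0.  0.1 0.2]
n 3726 cx,cz [597.5   69.53] rms 3.6
y [-70.91 -60.4  -48.85]
```

View pics/w15.png

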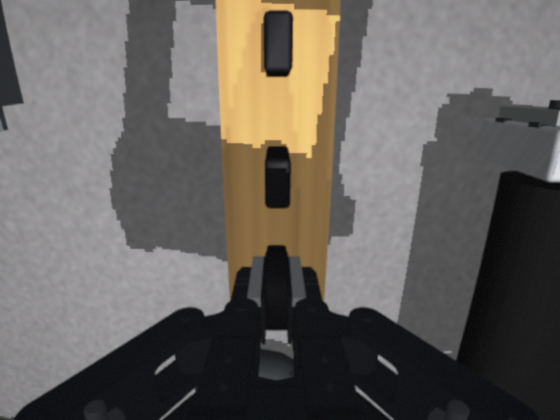

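Emit:
{"op": "step_arm", "data": {"series": [{"x":0,"y":-1,"z":0,"rx":0,"ry":0,"rz":0,"hand":0},{"x":0,"y":-2.5,"z":0,"rx":0,"ry":0,"rz":0,"hand":0},{"x":0,"y":-5,"z":0,"rx":0,"ry":0,"rz":0,"hand":0},{"x":0,"y":-8,"z":0,"rx":0,"ry":0,"rz":0,"hand":0},{"x":0,"y":-10,"z":0,"rx":0,"ry":0,"rz":0,"hand":0}]}}

```text
clock: 13.23
ee_pos: [594.0, -60.3, 133.0]
tool_rot: [-1.571, -0.002, 0.015]
contact_force: [1.6, 0.7, -0.3]
gripper_width: 0.102
```

```bash
 python3 look.py w16; python3 plan.py 505 -254 130 5.2
```

```text
t 13.28 pos [595.8 -60.6 137.5] yaw [-90.1  -0.5   0.9] w 0.099 F [1.8 0.5 3.5] q6 -1.75
MOVE x,y,z [ -9.37   0.7  -19.21] rx,ry,rz [ 0.1 -4.3  0.5]
```

View pics/w16.png

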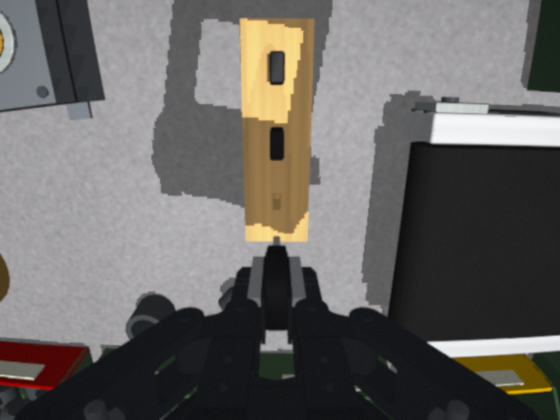

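Emit:
{"op": "step_arm", "data": {"series": [{"x":-9.3,"y":0.5,"z":-19.2,"rx":0,"ry":-4.3,"rz":0,"hand":0},{"x":-9.3,"y":0.5,"z":-19.2,"rx":0,"ry":-4.3,"rz":0,"hand":0},{"x":-9.3,"y":0.5,"z":-19.2,"rx":0,"ry":-4.3,"rz":0,"hand":0},{"x":-9.3,"y":0.5,"z":-19.2,"rx":0,"ry":-4.3,"rz":0,"hand":0},{"x":-9.3,"y":0.5,"z":-19.2,"rx":0,"ry":-4.3,"rz":0,"hand":0}]}}

```text
clock: 13.7
ee_pos: [504.4, -250.4, 125.2]
tool_rot: [-1.571, -0.0, 0.09]
contact_force: [1.0, -0.4, 0.1]
gripper_width: 0.103
```

Emit:
{"op": "step_arm", "data": {"series": [{"x":0,"y":0,"z":-0.5,"rx":0,"ry":0,"rz":0,"hand":0},{"x":0,"y":0,"z":-0.5,"rx":0,"ry":0,"rz":0,"hand":0},{"x":0,"y":0,"z":-0.5,"rx":0,"ry":0,"rz":0,"hand":0},{"x":0,"y":0,"z":-0.5,"rx":0,"ry":0,"rz":0,"hand":0}]}}

```text
clock: 14.03
ee_pos: [506.6, -252.7, 124.9]
tool_rot: [-1.57, -0.0, 0.091]
contact_force: [0.6, -0.1, -0.8]
gripper_width: 0.103
```

```bash
 python3 look.py w17; python3 plan.py 505 -254 130 5.2
```

```text
t 14.08 pos [ 506.7 -252.6  124.9] yaw [-90.   -0.    5.3] w 0.107 F [ 0.   1.4 -0. ] q6 -2.19
MOVE x,y,z [-0.18 -0.51 -0.13] rx,ry,rz [-0.   0.1  0. ]
```

View pics/w17.png

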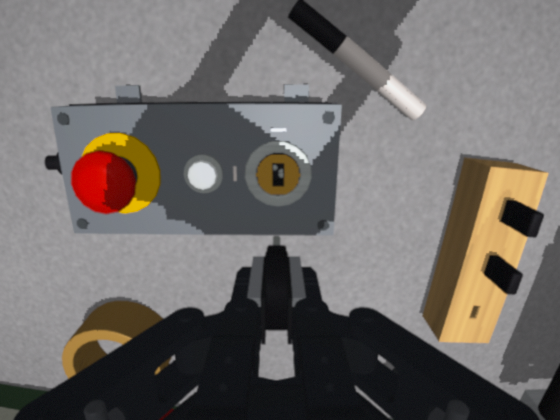

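```bash
cat > hole.py <<'E'
import sys
from look import *
name=sys.argv[1];u0,v0=int(sys.argv[2]),int(sys.argv[3])
st,p,D=load(name)
R=40
x0,y0=u0-R,v0-R
c=p[y0:y0+2*R,x0:x0+2*R];cv2.imwrite(f"pics/{name}_z.png",cv2.resize(c,None,fx=7,fy=7,interpolation=cv2.INTER_CUBIC))
hsv=cv2.cvtColor(c,cv2.COLOR_BGR2HSV)
b=cv2.inRange(hsv,(8,90,60),(28,255,255))
n,l,s,ce=cv2.connectedComponentsWithStats(b);i=1+np.argmax(s[1:,4])
k=max(cv2.findContours((l==i).astype(np.uint8),cv2.RETR_EXTERNAL,cv2.CHAIN_APPROX_NONE)[0],key=cv2.contourArea)
q=on_plane("wrist",k[:,0,0]+x0,k[:,0,1]+y0,74,st)[:,:2].astype(np.float32)
(e,ax,an)=cv2.fitEllipse(q);print("plug ellipse",np.round(e,2),np.round(ax,2),"circle",cv2.minEnclosingCircle(q))
mask=np.zeros(b.shape,np.uint8);cv2.drawContours(mask,[cv2.convexHull(k)],-1,255,-1)
mask=cv2.erode(mask,np.ones((3,3)))
h=mask&~b
n,l,s,ce=cv2.connectedComponentsWithStats(h);i=1+np.argmax(s[1:,4])
k=max(cv2.findContours((l==i).astype(np.uint8),cv2.RETR_EXTERNAL,cv2.CHAIN_APPROX_NONE)[0],key=cv2.contourArea)
q=on_plane("wrist",k[:,0,0]+x0,k[:,0,1]+y0,74,st)[:,:2].astype(np.float32)
print("slot",s[i,4],cv2.minAreaRect(q)); v,u=np.where(l==i)
Q=on_plane("wrist",u+x0,v+y0,74,st)[:,:2];m=Q-Q.mean(0);w,V=np.linalg.eigh(m.T@m);print("slot mean",Q.mean(0).round(2),"ang",np.degrees(np.arctan2(V[1,1],V[0,1])).round(1))
E
python3 hole.py w17 278 174
```

```text
plug ellipse [ 474.14 -254.67] [27.56 28.07] circle ((474.09881591796875, -254.7023162841797), 14.348676681518555)
slot 241 ((474.4025573730469, -254.7181396484375), (14.252302169799805, 7.215080738067627), 5.598414421081543)
slot mean [ 474.27 -254.47] ang -174.8
```

View pics/w17_z.png

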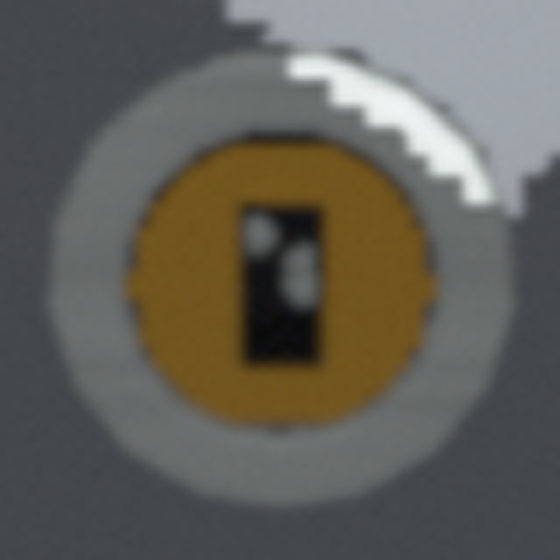

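```bash
 python3 plan.py 474.3 -254.8 106 5.2
```

```text
t 14.08 pos [ 506.7 -252.6  124.9] yaw [-90.   -0.    5.3] w 0.107 F [ 0.   1.4 -0. ] q6 -2.19
MOVE x,y,z [-3.25  1.89  0.07] rx,ry,rz [-0.   0.1  0. ]
```

Emit:
{"op": "step_arm", "data": {"series": [{"x":-2,"y":0,"z":0.07,"rx":0,"ry":0,"rz":0,"hand":0},{"x":-3.25,"y":1,"z":0.07,"rx":0,"ry":0,"rz":0,"hand":0},{"x":-3.25,"y":1.9,"z":0.07,"rx":0,"ry":0,"rz":0,"hand":0},{"x":-3.25,"y":1.9,"z":0.07,"rx":0,"ry":0,"rz":0,"hand":0},{"x":-3.25,"y":1.9,"z":0.07,"rx":0,"ry":0,"rz":0,"hand":0}]}}

```text
clock: 14.5
ee_pos: [474.1, -255.3, 105.4]
tool_rot: [-1.57, 0.001, 0.091]
contact_force: [-0.3, 1.1, -0.2]
gripper_width: 0.106
```

```bash
 python3 look.py w18; python3 plan.py 474.3 -254.8 90 5.2; python3 - <<'E'
from look import *
st,p,D=load("w18")
print(project("wrist",[474.15,-254.7,74],st))
cv2.imwrite("pics/w18z.png",cv2.resize(p[180:340,196:356],None,fx=3.7,fy=3.7,interpolation=cv2.INTER_CUBIC))
E
```

```text
t 14.55 pos [ 474.4 -255.6  106. ] yaw [-90.   -0.    5.2] w 0.106 F [0.4 0.2 0.2] q6 -2.22
MOVE x,y,z [-0.    1.6   0.08] rx,ry,rz [-0.  0.  0.]
[[277.00642144 231.50265229]]
```

View pics/w18z.png

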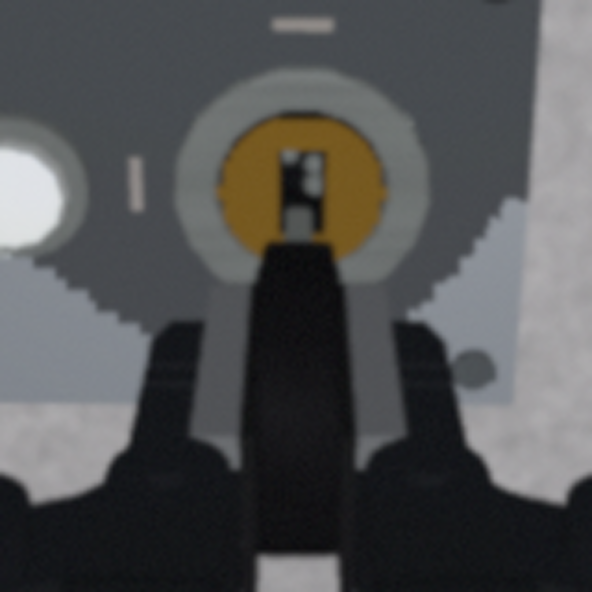

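Emit:
{"op": "step_arm", "data": {"series": [{"x":0,"y":0.7,"z":0.08,"rx":0,"ry":0,"rz":0,"hand":0},{"x":0,"y":1.3,"z":0.08,"rx":0,"ry":0,"rz":0,"hand":0},{"x":0,"y":1.3,"z":0.08,"rx":0,"ry":0,"rz":0,"hand":0},{"x":0,"y":1.3,"z":0.08,"rx":0,"ry":0,"rz":0,"hand":0}]}}

```text
clock: 14.88
ee_pos: [473.4, -255.2, 92.2]
tool_rot: [-1.57, 0.001, 0.09]
contact_force: [0.8, -0.1, 0.6]
gripper_width: 0.102
```

```bash
 python3 look.py w19; python3 plan.py 474.3 -254.8 85 5.2; python3 - <<'E'
from look import *
st,p,D=load("w19")
print(project("wrist",[474.15,-254.7,74],st))
cv2.imwrite("pics/w19z.png",cv2.resize(p[180:340,196:356],None,fx=3.7,fy=3.7,interpolation=cv2.INTER_CUBIC))
E
```

```text
t 14.93 pos [ 473.6 -255.4   92.6] yaw [-90.    0.    5.2] w 0.102 F [-0.   0.3  0.6] q6 -2.22
MOVE x,y,z [0.08 0.76 0.05] rx,ry,rz [-0. -0. -0.]
[[276.80263659 241.30005542]]
```

View pics/w19z.png

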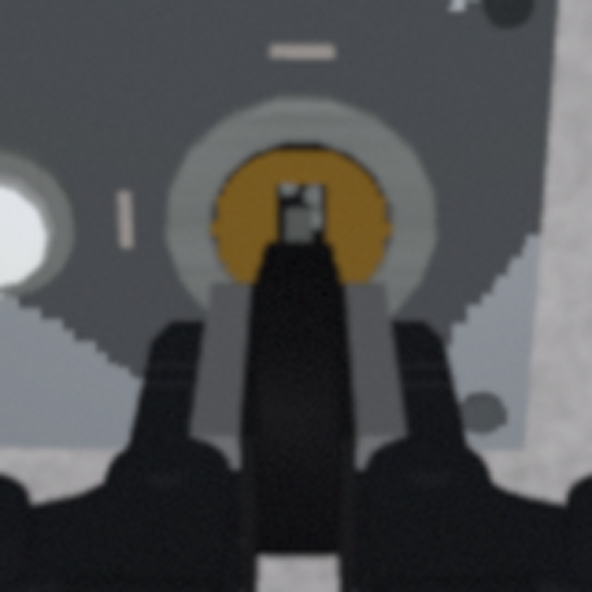

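Emit:
{"op": "step_arm", "data": {"series": [{"x":0.08,"y":0.1,"z":0.06,"rx":0,"ry":0,"rz":0,"hand":0},{"x":0.08,"y":0.3,"z":0.06,"rx":0,"ry":0,"rz":0,"hand":0},{"x":0.08,"y":0.5,"z":0.06,"rx":0,"ry":0,"rz":0,"hand":0},{"x":0.08,"y":0.6,"z":0.06,"rx":0,"ry":0,"rz":0,"hand":0},{"x":0.08,"y":0.6,"z":0.06,"rx":0,"ry":0,"rz":0,"hand":0}]}}

```text
clock: 15.35
ee_pos: [474.1, -254.7, 86.5]
tool_rot: [-1.57, 0.0, 0.09]
contact_force: [-0.3, 0.3, 0.0]
gripper_width: 0.104
```

```bash
python3 plan.py 474.3 -254.8 80 5.2; python3 -c "
from plant import *
print(read_state()['moment'])"
```

```text
t 15.35 pos [ 474.1 -254.7   86.5] yaw [-90.    0.    5.2] w 0.104 F [-0.3  0.3  0. ] q6 -2.22
MOVE x,y,z [ 0.02  0.65 -0.01] rx,ry,rz [-0. -0. -0.]
[-0.00215055  0.03798017 -0.00180068]
```

Emit:
{"op": "step_arm", "data": {"series": [{"x":0,"y":0.15,"z":0,"rx":0,"ry":3,"rz":0,"hand":0},{"x":0,"y":0.3,"z":0,"rx":0,"ry":-3,"rz":0,"hand":0},{"x":0,"y":0.4,"z":0,"rx":0,"ry":3,"rz":0,"hand":0},{"x":0,"y":0.5,"z":0,"rx":0,"ry":-3,"rz":0,"hand":0},{"x":0,"y":0.6,"z":0,"rx":0,"ry":0,"rz":0,"hand":0}]}}

```text
clock: 15.77
ee_pos: [474.5, -255.2, 81.2]
tool_rot: [-1.572, -0.001, 0.096]
contact_force: [0.9, -0.8, 1.5]
gripper_width: 0.105
```

Emit:
{"op": "step_arm", "data": {"series": [{"x":0,"y":0.1,"z":0,"rx":0,"ry":4,"rz":0,"hand":0},{"x":0,"y":0.2,"z":0,"rx":0,"ry":-4,"rz":0,"hand":0},{"x":0,"y":0.3,"z":0,"rx":0,"ry":4,"rz":0,"hand":0},{"x":0,"y":0.4,"z":0,"rx":0,"ry":-4,"rz":0,"hand":0},{"x":0,"y":0.4,"z":0,"rx":0,"ry":0,"rz":0,"hand":0}]}}

```text
clock: 16.18
ee_pos: [474.8, -255.2, 77.9]
tool_rot: [-1.572, -0.001, 0.098]
contact_force: [0.6, 0.1, 4.0]
gripper_width: 0.104
```

```bash
python3 plan.py 474.3 -254.8 65.6 5.2; python3 -c "
from plant import *
print(read_state()['moment'])"
```

```text
t 16.18 pos [ 474.8 -255.2   77.9] yaw [-90.1  -0.1   5.6] w 0.104 F [0.6 0.1 4. ] q6 -2.23
MOVE x,y,z [-0.05  1.23  0.04] rx,ry,rz [0.1 0.4 0.1]
[-0.07654334  0.02813845  0.0061577 ]
```

Emit:
{"op": "step_arm", "data": {"series": [{"x":-0.05,"y":0.1,"z":0.04,"rx":0,"ry":4.5,"rz":0,"hand":0},{"x":-0.05,"y":0.2,"z":0.04,"rx":0,"ry":-3.5,"rz":0,"hand":0},{"x":-0.05,"y":0.3,"z":0.04,"rx":0,"ry":4.5,"rz":0,"hand":0},{"x":-0.05,"y":0.4,"z":0.04,"rx":0,"ry":-3.5,"rz":0,"hand":0},{"x":-0.05,"y":0.4,"z":0.04,"rx":0,"ry":0.4,"rz":0,"hand":0}]}}

```text
clock: 16.6
ee_pos: [474.3, -254.8, 73.7]
tool_rot: [-1.572, -0.002, 0.091]
contact_force: [0.8, -1.5, 0.1]
gripper_width: 0.101
```

```bash
python3 plan.py 474.3 -254.8 65.6 5.2
```

```text
t 16.6 pos [ 474.3 -254.8   73.7] yaw [-90.1  -0.1   5.2] w 0.101 F [ 0.8 -1.5  0.1] q6 -2.22
MOVE x,y,z [-0.    0.81  0.  ] rx,ry,rz [ 0.1 -0.   0.1]
```

Emit:
{"op": "step_arm", "data": {"series": [{"x":0,"y":0.1,"z":0,"rx":0,"ry":4,"rz":0,"hand":0},{"x":0,"y":0.2,"z":0,"rx":0,"ry":-4,"rz":0,"hand":0},{"x":0,"y":0.3,"z":0,"rx":0,"ry":4,"rz":0,"hand":0},{"x":0,"y":0.4,"z":0,"rx":0,"ry":-4,"rz":0,"hand":0},{"x":0,"y":0.4,"z":0,"rx":0,"ry":0,"rz":0,"hand":0}]}}

```text
clock: 17.02
ee_pos: [474.2, -255.0, 69.5]
tool_rot: [-1.572, -0.001, 0.091]
contact_force: [0.1, -1.8, 1.1]
gripper_width: 0.105
```

```bash
python3 plan.py 474.3 -254.8 65.6 5.2
```

```text
t 17.02 pos [ 474.2 -255.    69.5] yaw [-90.1  -0.1   5.2] w 0.105 F [ 0.1 -1.8  1.1] q6 -2.22
MOVE x,y,z [0.01 0.39 0.02] rx,ry,rz [ 0.1 -0.   0.1]
```

Emit:
{"op": "step_arm", "data": {"series": [{"x":0,"y":0.1,"z":0.02,"rx":0,"ry":4,"rz":0,"hand":0},{"x":0,"y":0.2,"z":0.02,"rx":0,"ry":-4,"rz":0,"hand":0},{"x":0,"y":0.3,"z":0.02,"rx":0,"ry":4,"rz":0,"hand":0},{"x":0,"y":0.4,"z":0.02,"rx":0,"ry":-4,"rz":0,"hand":0},{"x":0,"y":0.4,"z":0.02,"rx":0,"ry":0,"rz":0,"hand":0}]}}

```text
clock: 17.43
ee_pos: [474.5, -255.1, 66.1]
tool_rot: [-1.573, -0.002, 0.091]
contact_force: [-0.1, -1.3, 3.1]
gripper_width: 0.102
```

```bash
python3 look.py w20; python3 plan.py 474.3 -254.8 65.6 5.2;  python3 -c "
from look import *
st,p,D=load('w20')
cv2.imwrite('pics/w20z.png',cv2.resize(p[180:340,196:356],None,fx=3.7,fy=3.7,interpolation=cv2.INTER_CUBIC))"
```

```text
t 17.48 pos [ 474.5 -255.1   66.1] yaw [-90.1  -0.1   4.5] w 0.105 F [ 0.6 -1.   4. ] q6 -2.21
MOVE x,y,z [-0.02  0.05  0.03] rx,ry,rz [ 0.1 -0.7  0.1]
```

View pics/w20z.png

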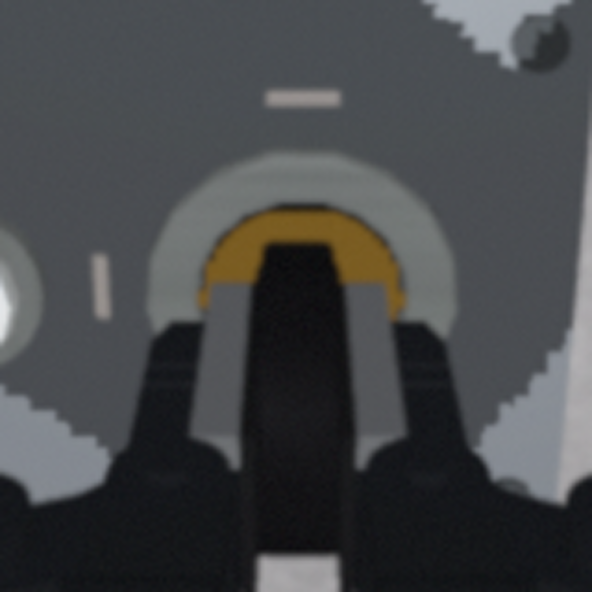

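Emit:
{"op": "step_arm", "data": {"series": [{"x":0,"y":0.05,"z":0.02,"rx":0,"ry":3,"rz":0,"hand":0},{"x":0,"y":0.1,"z":0.02,"rx":0,"ry":-4,"rz":0,"hand":0},{"x":0,"y":0.15,"z":0.02,"rx":0,"ry":3,"rz":0,"hand":0},{"x":0,"y":0.15,"z":0.02,"rx":0,"ry":-0.7,"rz":0,"hand":0}]}}

```text
clock: 17.82
ee_pos: [474.8, -255.1, 65.5]
tool_rot: [-1.574, -0.003, 0.086]
contact_force: [0.4, -0.7, 8.2]
gripper_width: 0.109
```

```bash
python3 plan.py 474.3 -254.8 65.6 5.2
```

```text
t 17.82 pos [ 474.8 -255.1   65.5] yaw [-90.2  -0.2   4.9] w 0.109 F [ 0.4 -0.7  8.2] q6 -2.22
MOVE x,y,z [-0.05 -0.01  0.04] rx,ry,rz [ 0.2 -0.3  0.2]
```

Emit:
{"op": "step_arm", "data": {"series": [{"x":0,"y":0,"z":0,"rx":0,"ry":6,"rz":0,"hand":0},{"x":0,"y":0,"z":0,"rx":0,"ry":12,"rz":0,"hand":0},{"x":0,"y":0,"z":0,"rx":0,"ry":18,"rz":0,"hand":0},{"x":0,"y":0,"z":0,"rx":0,"ry":24,"rz":0,"hand":0},{"x":0,"y":0,"z":0,"rx":0,"ry":30,"rz":0,"hand":0}]}}

```text
clock: 18.23
ee_pos: [474.7, -255.2, 65.5]
tool_rot: [-1.572, -0.004, -0.434]
contact_force: [-0.3, -1.9, 8.2]
gripper_width: 0.105
```

```bash
python3 look.py w21; python3 plan.py 474.5 -254.9 65.5 -96.3; python3 -c "
from look import *
print(read_state()['moment'])
st,p,D=load('w21')
cv2.imwrite('pics/w21z.png',cv2.resize(p[180:340,196:356],None,fx=3.7,fy=3.7,interpolation=cv2.INTER_CUBIC))"
```

```text
t 18.28 pos [ 474.7 -255.2   65.5] yaw [-90.1  -0.2 -25.2] w 0.101 F [-0.7 -1.6  7.5] q6 -1.69
MOVE x,y,z [-0.04 -0.    0.02] rx,ry,rz [-0.1 71.1  0.3]
[-0.40363838  0.18837078 -0.00819468]
```

View pics/w21z.png

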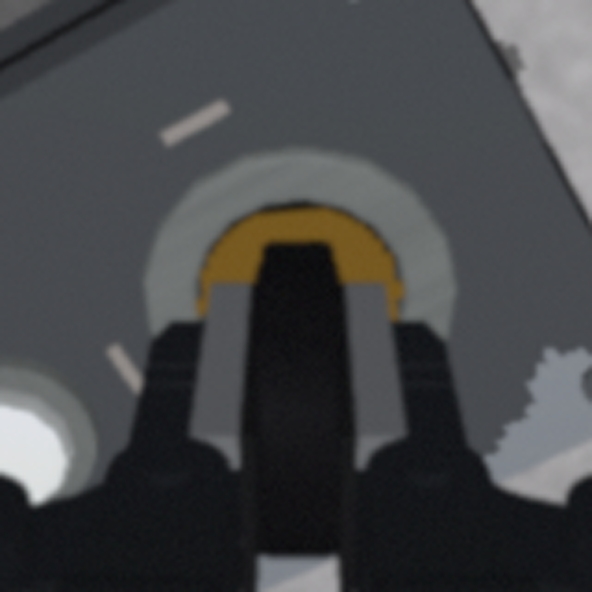

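Emit:
{"op": "step_arm", "data": {"series": [{"x":0,"y":0,"z":0,"rx":0,"ry":6,"rz":0,"hand":0},{"x":0,"y":0,"z":0,"rx":0,"ry":12,"rz":0,"hand":0},{"x":0,"y":0,"z":0,"rx":0,"ry":18,"rz":0,"hand":0},{"x":0,"y":0,"z":0,"rx":0,"ry":24,"rz":0,"hand":0},{"x":0,"y":0,"z":0,"rx":0,"ry":30,"rz":0,"hand":0}]}}

```text
clock: 18.7
ee_pos: [474.5, -255.4, 65.5]
tool_rot: [-1.571, -0.004, -0.957]
contact_force: [-1.5, -2.8, 8.8]
gripper_width: 0.102
```

```bash
python3 plan.py 474.5 -254.9 65.5 -96.3; python3 -c "
from look import *
print(read_state()['moment'])"
```

```text
t 18.7 pos [ 474.5 -255.4   65.5] yaw [-90.   -0.2 -54.9] w 0.102 F [-1.5 -2.8  8.8] q6 -1.17
MOVE x,y,z [-0.04 -0.    0.03] rx,ry,rz [-0.1 41.4  0.2]
[-0.50017339  0.4790025   0.11789233]
```

Emit:
{"op": "step_arm", "data": {"series": [{"x":0,"y":0,"z":0,"rx":0,"ry":6,"rz":0,"hand":0},{"x":0,"y":0,"z":0,"rx":0,"ry":12,"rz":0,"hand":0},{"x":0,"y":0,"z":0,"rx":0,"ry":18,"rz":0,"hand":0},{"x":0,"y":0,"z":0,"rx":0,"ry":24,"rz":0,"hand":0},{"x":0,"y":0,"z":0,"rx":0,"ry":30,"rz":0,"hand":0}]}}

```text
clock: 19.12
ee_pos: [474.2, -255.4, 65.5]
tool_rot: [-1.569, -0.003, -1.481]
contact_force: [-3.8, -1.6, 10.2]
gripper_width: 0.102
```

```bash
python3 plan.py 474.5 -254.9 65.5 -96.3; python3 -c "
from look import *
print(read_state()['moment'])"
```

```text
t 19.12 pos [ 474.2 -255.4   65.5] yaw [-89.9  -0.2 -84.9] w 0.102 F [-3.8 -1.6 10.2] q6 -0.65
MOVE x,y,z [-0.05 -0.    0.04] rx,ry,rz [-0.1 11.4  0.2]
[-0.4063669   0.75166616  0.10290486]
```

Emit:
{"op": "step_arm", "data": {"series": [{"x":0.03,"y":0,"z":-0.06,"rx":0,"ry":5,"rz":0,"hand":0},{"x":0.03,"y":0,"z":-0.06,"rx":0,"ry":9,"rz":0,"hand":0},{"x":0.03,"y":0,"z":-0.06,"rx":0,"ry":11.5,"rz":0,"hand":0},{"x":0.03,"y":0,"z":-0.06,"rx":0,"ry":11.5,"rz":0,"hand":0},{"x":0.03,"y":0,"z":-0.06,"rx":0,"ry":11.5,"rz":0,"hand":0}]}}

```text
clock: 19.53
ee_pos: [474.0, -255.4, 65.5]
tool_rot: [-1.568, -0.002, -1.676]
contact_force: [-1.7, -1.2, 9.3]
gripper_width: 0.106
```

```bash
python3 look.py w22; python3 plan.py 474.5 -254.9 65.5 -96.3; python3 -c "
from look import *
print(read_state()['moment'])
st,p,D=load('w22')
cv2.imwrite('pics/w22z.png',cv2.resize(p[180:340,196:356],None,fx=3.7,fy=3.7,interpolation=cv2.INTER_CUBIC))"
```

```text
t 19.58 pos [ 474.  -255.4   65.5] yaw [-89.8  -0.1 -96.1] w 0.103 F [-1.9 -1.   8.6] q6 -0.46
MOVE x,y,z [-0.05 -0.    0.05] rx,ry,rz [-0.2  0.2  0.1]
[-0.17177863  0.35544273  0.06474296]
```

View pics/w22z.png

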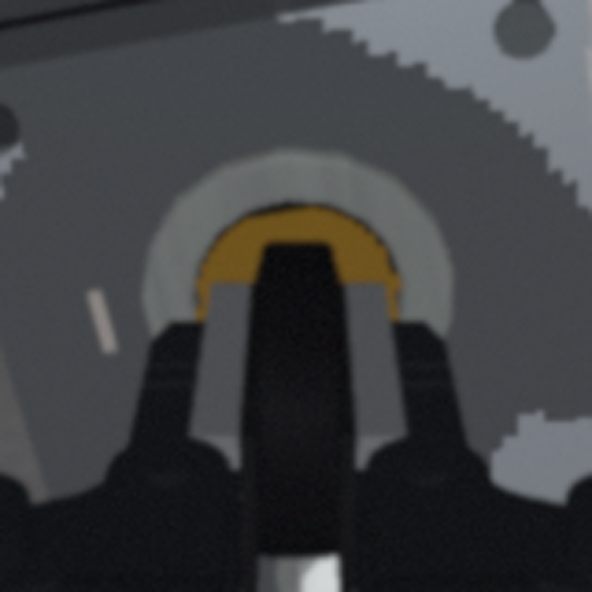

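Emit:
{"op": "step_arm", "data": {"series": [{"x":0,"y":0,"z":0,"rx":0,"ry":1.8,"rz":0,"hand":0},{"x":0,"y":0,"z":0,"rx":0,"ry":1.8,"rz":0,"hand":0},{"x":0,"y":0,"z":0,"rx":0,"ry":1.8,"rz":0,"hand":0}]}}

```text
clock: 19.83
ee_pos: [474.0, -255.3, 65.5]
tool_rot: [-1.568, -0.002, -1.708]
contact_force: [-1.5, -1.1, 9.6]
gripper_width: 0.107
```

```bash
python3 plan.py 474.5 -254.9 65.5 -96.3; python3 -c "
from look import *
print(read_state()['moment'])
for n in ('scene','top'):
    p,d=camera(n);cv2.imwrite(f'pics/{n}9.png',p)
print(read_state()['moment'],read_state()['tool_rot'],read_state()['contact_force'])"
```

```text
t 19.83 pos [ 474.  -255.3   65.5] yaw [-89.8  -0.1 -97.8] w 0.107 F [-1.5 -1.1  9.6] q6 -0.43
MOVE x,y,z [-0.05 -0.    0.04] rx,ry,rz [-0.2 -1.5  0.1]
[-0.14978277  0.35862891  0.19846829]
[-0.13796904  0.34758314  0.12197754] [-1.56791369 -0.00197931 -1.7075294 ] [-1.44389775 -1.36930406  9.72073903]
```

View pics/scene9.png

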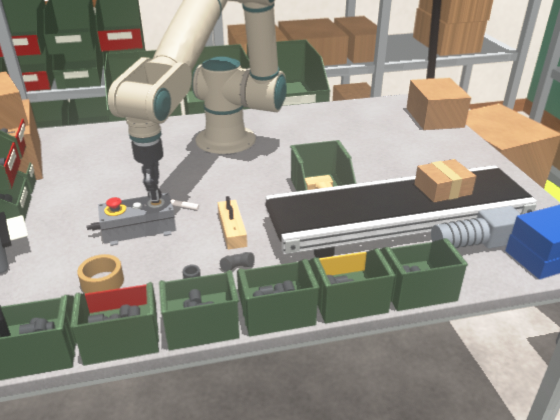

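View pics/top9.png

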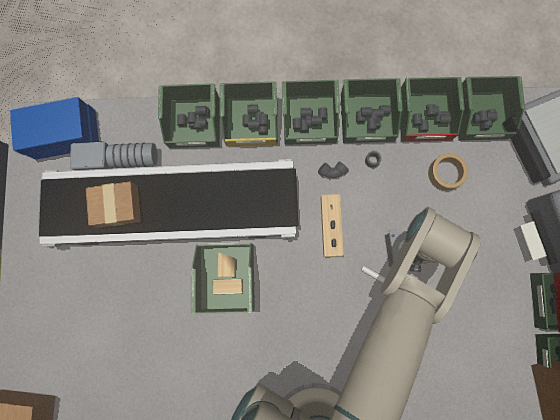

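```bash
python3 - <<'E'
from h import *
a=cv2.imread("pics/top0.png");b=cv2.imread("pics/top9.png")
cv2.imwrite("pics/bin9.png",np.hstack([cv2.resize(i[225:325,180:266],None,fx=4.6,fy=4.6,interpolation=cv2.INTER_CUBIC) for i in (a,b)]))
E
```

```text
(no output)
```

View pics/bin9.png

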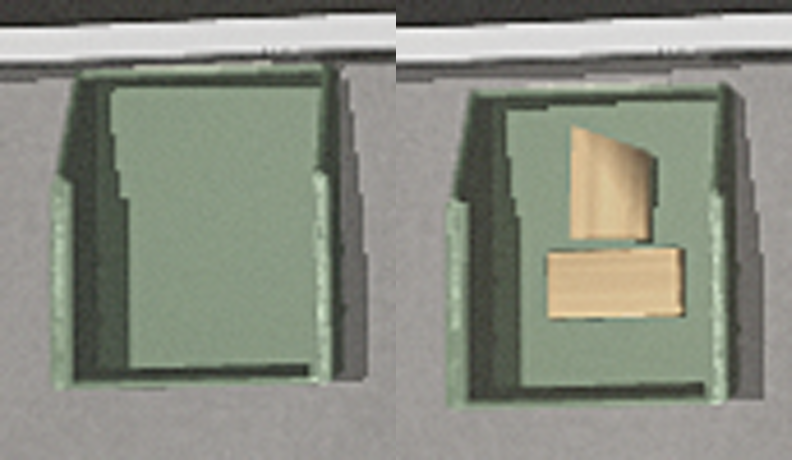

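The key is at its stop, since the torque rose when I turned it further. But the top view shows I pushed the bin about 10 mm away from the conveyor while placing the first offcut. There is time to fix it, so I'll turn the key back gently, let go, move the bin back and redo the turn.

Emit:
{"op": "step_arm", "data": {"series": [{"x":0,"y":0,"z":0,"rx":0,"ry":-7,"rz":0,"hand":0},{"x":0,"y":0,"z":0,"rx":0,"ry":-14,"rz":0,"hand":0},{"x":0,"y":0,"z":0,"rx":0,"ry":-21,"rz":0,"hand":0},{"x":0,"y":0,"z":0,"rx":0,"ry":-28,"rz":0,"hand":0},{"x":0,"y":0,"z":0,"rx":0,"ry":-35,"rz":0,"hand":0}]}}

```text
clock: 20.35
ee_pos: [474.4, -255.2, 65.5]
tool_rot: [-1.569, -0.004, -1.091]
contact_force: [0.7, -1.0, 7.9]
gripper_width: 0.102
```

Emit:
{"op": "step_arm", "data": {"series": [{"x":0,"y":0,"z":0,"rx":0,"ry":-7,"rz":0,"hand":0},{"x":0,"y":0,"z":0,"rx":0,"ry":-14,"rz":0,"hand":0},{"x":0,"y":0,"z":0,"rx":0,"ry":-21,"rz":0,"hand":0},{"x":0,"y":0,"z":0,"rx":0,"ry":-28,"rz":0,"hand":0},{"x":0,"y":0,"z":0,"rx":0,"ry":-35,"rz":0,"hand":0}]}}

```text
clock: 20.77
ee_pos: [474.6, -255.0, 65.5]
tool_rot: [-1.571, -0.005, -0.48]
contact_force: [0.9, 0.5, 8.0]
gripper_width: 0.099
```

```bash
python3 plan.py 474.6 -255 66 5.2
```

```text
t 20.77 pos [ 474.6 -255.    65.5] yaw [-90.   -0.3 -27.5] w 0.099 F [0.9 0.5 8. ] q6 -1.65
MOVE x,y,z [-0.   -0.05  0.  ] rx,ry,rz [  0.1 -32.7   0.3]
```

Emit:
{"op": "step_arm", "data": {"series": [{"x":0,"y":0,"z":0,"rx":0,"ry":-7,"rz":0,"hand":0},{"x":0,"y":0,"z":0,"rx":0,"ry":-14,"rz":0,"hand":0},{"x":0,"y":0,"z":0,"rx":0,"ry":-21,"rz":0,"hand":0},{"x":0,"y":0,"z":0,"rx":0,"ry":-28,"rz":0,"hand":0},{"x":0,"y":0,"z":0,"rx":0,"ry":-32.5,"rz":0,"hand":0}]}}

```text
clock: 21.18
ee_pos: [474.5, -255.2, 65.5]
tool_rot: [-1.573, -0.004, 0.087]
contact_force: [0.8, 0.0, 8.3]
gripper_width: 0.102
```

Emit:
{"op": "step_arm", "data": {"series": [{"x":0,"y":0,"z":0,"rx":0,"ry":0,"rz":0,"hand":0},{"x":0,"y":0,"z":0,"rx":0,"ry":0,"rz":0,"hand":0}]}}

```text
clock: 21.35
ee_pos: [474.5, -255.2, 65.5]
tool_rot: [-1.573, -0.004, 0.082]
contact_force: [0.1, -0.4, 7.5]
gripper_width: 0.106
```

```bash
python3 plan.py 474.6 -255 66 5.2
```

```text
t 21.35 pos [ 474.5 -255.2   65.5] yaw [-90.1  -0.2   4.7] w 0.106 F [ 0.1 -0.4  7.5] q6 -2.21
MOVE x,y,z [ 0.01 -0.05  0.02] rx,ry,rz [ 0.1 -0.5  0.2]
```

Emit:
{"op": "step_arm", "data": {"series": [{"x":0,"y":0,"z":0,"rx":0,"ry":0,"rz":0,"hand":0.4},{"x":0,"y":0,"z":0,"rx":0,"ry":0,"rz":0,"hand":0.4},{"x":0,"y":0,"z":0,"rx":0,"ry":0,"rz":0,"hand":0.4},{"x":0,"y":0,"z":0,"rx":0,"ry":0,"rz":0,"hand":0.4}]}}

```text
clock: 21.68
ee_pos: [472.9, -254.2, 62.9]
tool_rot: [-1.57, 0.001, 0.081]
contact_force: [-0.0, -0.2, 0.1]
gripper_width: 0.403
```

```bash
python3 look.py w23; python3 plan.py 474.6 -255 66 5.2
```

```text
t 21.73 pos [ 472.9 -254.2   62.9] yaw [-90.    0.    4.7] w 0.402 F [-1.  -0.6 -0.6] q6 -2.21
MOVE x,y,z [ 0.16 -0.31 -0.09] rx,ry,rz [-0.  -0.5 -0. ]
```

View pics/w23.png

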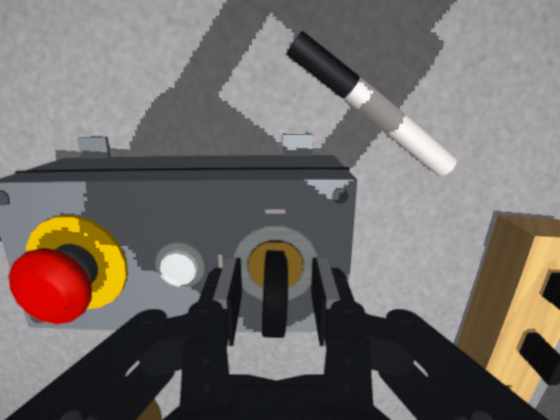

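Emit:
{"op": "step_arm", "data": {"series": [{"x":0,"y":-2,"z":0,"rx":0,"ry":0,"rz":0,"hand":0.4},{"x":0,"y":-5,"z":0,"rx":0,"ry":0,"rz":0,"hand":0.4},{"x":0,"y":-9,"z":0,"rx":0,"ry":0,"rz":0,"hand":0.4}]}}

```text
clock: 21.98
ee_pos: [471.6, -253.4, 151.2]
tool_rot: [-1.567, 0.005, 0.081]
contact_force: [0.3, -1.2, 0.1]
gripper_width: 0.402
```

```bash
python3 plan.py 318 232 150 -90; python3 - <<'E'
from h import *
# bin now from top9: back-wall top corners & lip corners
q=np.array([(180+(458-396)/4.6,225+404/4.6),(180+(722-396)/4.6,225+402/4.6)])
print(q,on_plane("top",q[:,0],q[:,1],120).round(1))
q=np.array([(180+(470-396)/4.6,225+91/4.6),(180+(727-396)/4.6,225+84/4.6)])
print(on_plane("top",q[:,0],q[:,1],65).round(1))
q=np.array([(180+(66)/4.6,225+388/4.6),(180+(327)/4.6,225+384/4.6)]);print("before",on_plane("top",q[:,0],q[:,1],120).round(1))
q=np.array([(180+(78)/4.6,225+72/4.6),(180+(332)/4.6,225+66/4.6)]);print(on_plane("top",q[:,0],q[:,1],65).round(1))
a=cv2.cvtColor(cv2.imread("pics/top0.png"),cv2.COLOR_BGR2GRAY);b=cv2.cvtColor(cv2.imread("pics/top9.png"),cv2.COLOR_BGR2GRAY)
for nm,(x0,x1,y0,y1) in dict(backL=(186,206,258,318),backR=(240,262,258,318)).items():
    t=a[y0:y1,x0:x1]; r=cv2.matchTemplate(b[y0-12:y1+12,x0-8:x1+8],t,cv2.TM_CCOEFF_NORMED); _,m,_,l=cv2.minMaxLoc(r); print(nm,m,(l[0]-8,l[1]-12))
E
```

```text
t 21.98 pos [ 471.6 -253.4  151.2] yaw [-89.8   0.3   4.7] w 0.402 F [ 0.3 -1.2  0.1] q6 -2.21
MOVE x,y,z [-11.37   0.39  49.62] rx,ry,rz [ 0.1 94.7 -0.4]
[[193.47826087 312.82608696]
 [250.86956522 312.39130435]] [[317.3 305.3 120. ]
 [315.5 159.4 120. ]]
[[493.2 309.6  65. ]
 [493.6 158.4  65. ]]
before [[326.  303.1 120. ]
 [325.2 158.7 120. ]]
[[504.3 307.3  65. ]
 [504.1 157.6  65. ]]
backL 0.9819281101226807 (0, 4)
backR 0.9204391837120056 (0, 4)
```

Emit:
{"op": "step_arm", "data": {"series": [{"x":-11.4,"y":0.2,"z":49.6,"rx":0,"ry":94.7,"rz":0,"hand":0.4},{"x":-11.4,"y":0.2,"z":49.6,"rx":0,"ry":94.7,"rz":0,"hand":0.4},{"x":-11.4,"y":0.2,"z":49.6,"rx":0,"ry":94.7,"rz":0,"hand":0.4},{"x":-11.4,"y":0.2,"z":49.6,"rx":0,"ry":94.7,"rz":0,"hand":0.4},{"x":-11.4,"y":0.2,"z":49.6,"rx":0,"ry":94.7,"rz":0,"hand":0.4}]}}

```text
clock: 22.4
ee_pos: [412.6, -63.7, 152.5]
tool_rot: [-1.571, 0.0, -0.519]
contact_force: [1.0, 0.2, 0.2]
gripper_width: 0.398
```

```bash
python3 plan.py 318 232 150 -90
```

```text
t 22.4 pos [412.6 -63.7 152.5] yaw [-90.    0.  -29.7] w 0.398 F [1.  0.2 0.2] q6 -1.29
MOVE x,y,z [-22.88   0.26  20.99] rx,ry,rz [-0.  60.3 -0. ]
```

Emit:
{"op": "step_arm", "data": {"series": [{"x":-22.9,"y":0,"z":21,"rx":0,"ry":60.3,"rz":0,"hand":0.4},{"x":-22.9,"y":0,"z":21,"rx":0,"ry":60.3,"rz":0,"hand":0.4},{"x":-22.9,"y":0,"z":21,"rx":0,"ry":60.3,"rz":0,"hand":0.4},{"x":-22.9,"y":0,"z":21,"rx":0,"ry":60.3,"rz":0,"hand":0.4},{"x":-22.9,"y":0,"z":21,"rx":0,"ry":60.3,"rz":0,"hand":0.4}]}}

```text
clock: 22.82
ee_pos: [361.1, 98.1, 152.9]
tool_rot: [-1.57, -0.0, -1.027]
contact_force: [1.7, 0.7, -0.5]
gripper_width: 0.4
```

```bash
python3 plan.py 318 232 150 -90
```

```text
t 22.82 pos [361.1  98.1 152.9] yaw [-90.   -0.  -58.8] w 0.4 F [ 1.7  0.7 -0.5] q6 -0.38
MOVE x,y,z [-13.69   0.29   3.24] rx,ry,rz [-0.  31.2 -0. ]
```

Emit:
{"op": "step_arm", "data": {"series": [{"x":-13.7,"y":0,"z":3.2,"rx":0,"ry":31.2,"rz":0,"hand":0.4},{"x":-13.7,"y":0,"z":3.2,"rx":0,"ry":31.2,"rz":0,"hand":0.4},{"x":-13.7,"y":0,"z":3.2,"rx":0,"ry":31.2,"rz":0,"hand":0.4},{"x":-13.7,"y":0,"z":3.2,"rx":0,"ry":31.2,"rz":0,"hand":0.4},{"x":-13.7,"y":0,"z":3.2,"rx":0,"ry":31.2,"rz":0,"hand":0.4}]}}

```text
clock: 23.23
ee_pos: [316.3, 233.1, 152.8]
tool_rot: [-1.571, 0.001, -1.539]
contact_force: [0.8, -0.7, 1.2]
gripper_width: 0.4
```

Emit:
{"op": "step_arm", "data": {"series": [{"x":0,"y":0,"z":0,"rx":0,"ry":0,"rz":0,"hand":0.4},{"x":0,"y":0,"z":0,"rx":0,"ry":0,"rz":0,"hand":0.4}]}}

```text
clock: 23.4
ee_pos: [317.6, 230.3, 152.7]
tool_rot: [-1.571, -0.0, -1.532]
contact_force: [0.4, 0.7, 0.4]
gripper_width: 0.403
```

```bash
python3 look.py w24;python3 plan.py 318 232 82 -90; python3 - <<'E'
from look import *
st,p,D=load("w24");C=cloud("wrist",D,st)
m=(C[...,2]>114)&(C[...,2]<127)&(abs(C[...,1]-232)<60)&(C[...,0]>290)&(C[...,0]<345)
print(m.sum(),np.percentile(C[...,0][m],[5,50,95]) if m.any() else 0)
E
```

```text
t 23.45 pos [317.9 229.8 152.7] yaw [-90.   -0.  -87.8] w 0.397 F [-0.1 -0.8 -0.4] q6 0.49
MOVE x,y,z [-0.22  7.07  0.02] rx,ry,rz [0.  2.2 0. ]
1135 [319.55680313 321.40697155 323.29734242]
```

View pics/w24.png

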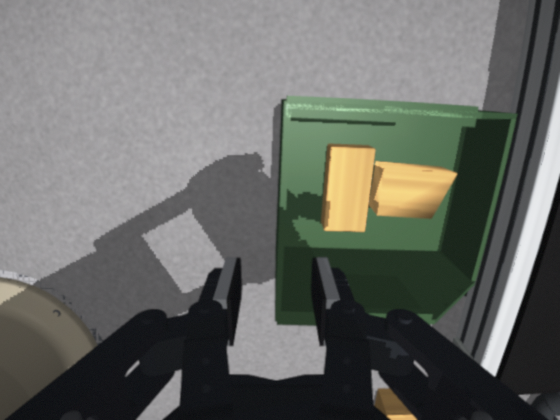

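Emit:
{"op": "step_arm", "data": {"series": [{"x":-0.2,"y":2.5,"z":0.35,"rx":0,"ry":2.2,"rz":0,"hand":0.4},{"x":-0.2,"y":5,"z":0.35,"rx":0,"ry":2.2,"rz":0,"hand":0.4},{"x":-0.2,"y":7,"z":0.35,"rx":0,"ry":2.2,"rz":0,"hand":0.4},{"x":-0.2,"y":7,"z":0.35,"rx":0,"ry":2.2,"rz":0,"hand":0.4},{"x":-0.2,"y":7,"z":0.35,"rx":0,"ry":2.2,"rz":0,"hand":0.4}]}}

```text
clock: 23.87
ee_pos: [321.2, 231.3, 82.6]
tool_rot: [-1.572, -0.001, -1.575]
contact_force: [0.4, 0.4, -0.6]
gripper_width: 0.4
```

```bash
python3 look.py w25;python3 plan.py 321.4 232 82 -90; python3 - <<'E'
from look import *
st,p,D=load("w25");C=cloud("wrist",D,st)
m=(C[...,2]>114)&(C[...,2]<127)&(C[...,1]-232>20)&(C[...,1]<290)&(C[...,0]>290)&(C[...,0]<345)
print(m.sum(),np.percentile(C[...,0][m],[5,50,95]) if m.any() else 0)
E
```

```text
t 23.92 pos [322.  231.9  83.8] yaw [-90.    0.  -90.3] w 0.4 F [ 0.4 -0.7  0. ] q6 0.54
MOVE x,y,z [-0.01  0.18 -0.06] rx,ry,rz [-0.  -0.3 -0. ]
899 [319.45400919 321.26420671 322.93866416]
```

View pics/w25.png

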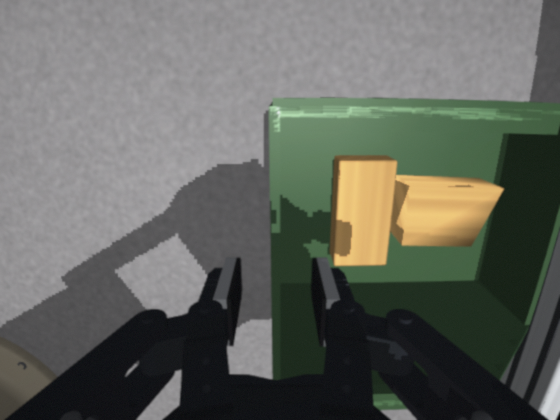

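Emit:
{"op": "step_arm", "data": {"grip_force": 25, "series": [{"x":0,"y":0,"z":-0.06,"rx":0,"ry":0,"rz":0,"hand":0},{"x":0,"y":0,"z":-0.06,"rx":0,"ry":0,"rz":0,"hand":0},{"x":0,"y":0,"z":-0.06,"rx":0,"ry":0,"rz":0,"hand":0},{"x":0,"y":0,"z":-0.06,"rx":0,"ry":0,"rz":0,"hand":0},{"x":0,"y":0,"z":-0.06,"rx":0,"ry":0,"rz":0,"hand":0}]}}

```text
clock: 24.33
ee_pos: [321.2, 232.7, 84.3]
tool_rot: [-1.569, 0.001, -1.575]
contact_force: [-1.8, -1.5, 6.8]
gripper_width: 0.044
```

```bash
python3 plan.py 331.4 232 82 -90
```

```text
t 24.33 pos [321.2 232.7  84.3] yaw [-89.9   0.1 -90.2] w 0.044 F [-1.8 -1.5  6.8] q6 0.54
MOVE x,y,z [0.07 0.23 1.02] rx,ry,rz [-0.1 -0.2 -0.1]
```

Wall gripped (opening 0.044 ≈ 4 mm). Slide +10 mm in x (tool +z).

Emit:
{"op": "step_arm", "data": {"series": [{"x":0,"y":0,"z":0.3,"rx":0,"ry":0,"rz":0,"hand":0},{"x":0,"y":0,"z":0.6,"rx":0,"ry":0,"rz":0,"hand":0},{"x":0,"y":0,"z":0.9,"rx":0,"ry":0,"rz":0,"hand":0},{"x":0,"y":0,"z":1.05,"rx":0,"ry":0,"rz":0,"hand":0},{"x":0,"y":0,"z":1.05,"rx":0,"ry":0,"rz":0,"hand":0}]}}

```text
clock: 24.75
ee_pos: [330.5, 233.1, 84.3]
tool_rot: [-1.572, 0.002, -1.574]
contact_force: [-8.2, -0.2, 10.0]
gripper_width: 0.041
```

```bash
cat > binshift.py <<'E'
from h import *
a=cv2.cvtColor(cv2.imread("pics/top0.png"),cv2.COLOR_BGR2GRAY)
p,d=camera("top");import sys;cv2.imwrite(f"pics/{sys.argv[1]}.png",p);b=cv2.cvtColor(p,cv2.COLOR_BGR2GRAY)
up=lambda i:cv2.resize(i,None,fx=4,fy=4,interpolation=cv2.INTER_CUBIC)
for nm,(x0,x1,y0,y1) in dict(left=(186,206,236,312),right=(243,258,236,312),front=(190,262,236,250)).items():
    t=up(a[y0:y1,x0:x1]); r=cv2.matchTemplate(up(b[y0-8:y1+8,x0-6:x1+6]),t,cv2.TM_CCOEFF_NORMED); _,m,_,l=cv2.minMaxLoc(r); print(nm,round(m,3),"du,dv px",l[0]/4-6,l[1]/4-8)
E
python3 binshift.py t10; python3 plan.py 331.4 232 82 -90
```

```text
left 0.843 du,dv px -0.25 0.0
right 0.724 du,dv px -0.25 0.25
front 0.936 du,dv px 0.0 0.25
t 24.8 pos [330.5 233.1  84.3] yaw [-90.1   0.1 -90.2] w 0.036 F [-8.6  0.4 10.8] q6 0.52
MOVE x,y,z [0.11 0.23 0.09] rx,ry,rz [ 0.1 -0.2 -0.1]
```

View pics/t10.png

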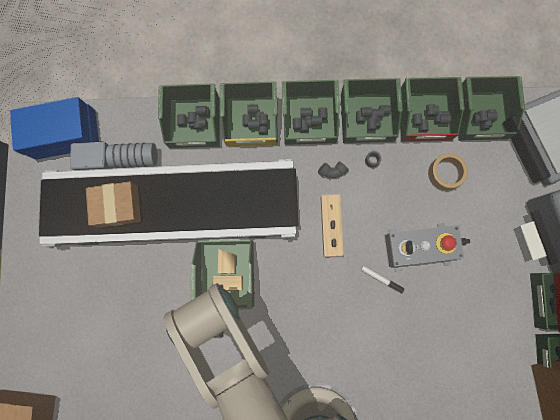

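Emit:
{"op": "step_arm", "data": {"series": [{"x":0,"y":0,"z":-0.05,"rx":0,"ry":0,"rz":0,"hand":0.35},{"x":0,"y":0,"z":-0.05,"rx":0,"ry":0,"rz":0,"hand":0.35},{"x":0,"y":0,"z":-0.05,"rx":0,"ry":0,"rz":0,"hand":0.35},{"x":0,"y":0,"z":-0.05,"rx":0,"ry":0,"rz":0,"hand":0.35}]}}

```text
clock: 25.13
ee_pos: [330.7, 232.3, 82.8]
tool_rot: [-1.571, -0.0, -1.575]
contact_force: [-0.1, 0.4, -0.1]
gripper_width: 0.346
```

Emit:
{"op": "step_arm", "data": {"series": [{"x":0,"y":-2,"z":0,"rx":0,"ry":0,"rz":0,"hand":0.4},{"x":0,"y":-5,"z":0,"rx":0,"ry":0,"rz":0,"hand":0.4},{"x":0,"y":-7.5,"z":0,"rx":0,"ry":0,"rz":0,"hand":0.4}]}}

```text
clock: 25.38
ee_pos: [330.5, 232.1, 158.9]
tool_rot: [-1.571, -0.0, -1.575]
contact_force: [0.9, 0.5, 0.5]
gripper_width: 0.399
```

```bash
python3 binshift.py t11; python3 plan.py 474.5 -255.1 150 5
```

```text
left 0.816 du,dv px -0.25 0.0
right 0.731 du,dv px -0.25 0.25
front 0.941 du,dv px 0.0 0.25
t 25.43 pos [332.6 233.4 164.5] yaw [-89.6   0.2 -90.3] w 0.405 F [1.4 0.4 5.2] q6 0.53
MOVE x,y,z [48.79  1.35 14.41] rx,ry,rz [ -0.5 -95.3   0.2]
```

Bin restored. Back to the key.

Emit:
{"op": "step_arm", "data": {"series": [{"x":48.8,"y":0,"z":14.4,"rx":0,"ry":-95.3,"rz":0,"hand":0.4},{"x":48.8,"y":0,"z":14.4,"rx":0,"ry":-95.3,"rz":0,"hand":0.4},{"x":48.8,"y":0,"z":14.4,"rx":0,"ry":-95.3,"rz":0,"hand":0.4},{"x":48.8,"y":0,"z":14.4,"rx":0,"ry":-95.3,"rz":0,"hand":0.4},{"x":48.8,"y":0,"z":14.4,"rx":0,"ry":-95.3,"rz":0,"hand":0.4}]}}

```text
clock: 25.85
ee_pos: [378.3, 73.0, 157.8]
tool_rot: [-1.57, -0.0, -1.076]
contact_force: [0.7, 0.7, 0.6]
gripper_width: 0.403
```

```bash
python3 plan.py 474.5 -255.1 150 5
```

```text
t 25.85 pos [378.3  73.  157.8] yaw [-90.   -0.  -61.7] w 0.403 F [0.7 0.7 0.6] q6 -0.4
MOVE x,y,z [33.44  0.79 -7.1 ] rx,ry,rz [ -0.  -66.7   0. ]
```

Emit:
{"op": "step_arm", "data": {"series": [{"x":33.4,"y":0,"z":-7.1,"rx":0,"ry":-66.7,"rz":0,"hand":0.4},{"x":33.4,"y":0,"z":-7.1,"rx":0,"ry":-66.7,"rz":0,"hand":0.4},{"x":33.4,"y":0,"z":-7.1,"rx":0,"ry":-66.7,"rz":0,"hand":0.4},{"x":33.4,"y":0,"z":-7.1,"rx":0,"ry":-66.7,"rz":0,"hand":0.4},{"x":33.4,"y":0,"z":-7.1,"rx":0,"ry":-66.7,"rz":0,"hand":0.4}]}}

```text
clock: 26.27
ee_pos: [427.1, -93.7, 157.9]
tool_rot: [-1.571, -0.0, -0.555]
contact_force: [1.4, 1.8, -0.1]
gripper_width: 0.399
```

```bash
python3 plan.py 474.5 -255.1 150 5
```

```text
t 26.27 pos [427.1 -93.7 157.9] yaw [-90.   -0.  -31.8] w 0.399 F [ 1.4  1.8 -0.1] q6 -1.32
MOVE x,y,z [ 12.53   0.79 -11.22] rx,ry,rz [ -0.  -36.8   0. ]
```

Emit:
{"op": "step_arm", "data": {"series": [{"x":12.5,"y":0,"z":-11.2,"rx":0,"ry":-36.8,"rz":0,"hand":0.4},{"x":12.5,"y":0,"z":-11.2,"rx":0,"ry":-36.8,"rz":0,"hand":0.4},{"x":12.5,"y":0,"z":-11.2,"rx":0,"ry":-36.8,"rz":0,"hand":0.4},{"x":12.5,"y":0,"z":-11.2,"rx":0,"ry":-36.8,"rz":0,"hand":0.4},{"x":12.5,"y":0,"z":-11.2,"rx":0,"ry":-36.8,"rz":0,"hand":0.4}]}}

```text
clock: 26.68
ee_pos: [473.4, -258.2, 156.7]
tool_rot: [-1.572, 0.001, 0.045]
contact_force: [0.7, -0.0, -0.3]
gripper_width: 0.402
```

Emit:
{"op": "step_arm", "data": {"series": [{"x":0,"y":0,"z":0,"rx":0,"ry":-1,"rz":0,"hand":0.4},{"x":0,"y":0,"z":0,"rx":0,"ry":-1,"rz":0,"hand":0.4}]}}

```text
clock: 26.85
ee_pos: [473.1, -253.1, 157.3]
tool_rot: [-1.57, 0.001, 0.057]
contact_force: [0.1, 0.1, 0.8]
gripper_width: 0.401
```

```bash
python3 look.py w26; python3 plan.py 474.5 -255.1 120 5; python3 - <<'E'
from look import *
from scipy.optimize import least_squares
st,p,D=load("w26");C=cloud("wrist",D,st);g=cv2.cvtColor(p,cv2.COLOR_BGR2GRAY)
m=(g<60)&(np.hypot(C[...,0]-474,C[...,1]+255)<26)&(C[...,2]>90)&(C[...,2]<124)
X=C[m];mm=X[:,:2]-X[:,:2].mean(0);w,V=np.linalg.eigh(mm.T@mm);a=np.arctan2(V[1,1],V[0,1]);a=(a+np.pi/2)%np.pi-np.pi/2
n=np.array([-np.sin(a),np.cos(a)]);t=np.array([np.cos(a),np.sin(a)])
s=X[:,:2]@t;f=lambda q:np.hypot(s-q[0],X[:,2]-q[1])-18
r=least_squares(f,[np.median(s),100],loss='soft_l1')
lat=X[:,:2]@n;lo,hi=np.percentile(lat,[2,98])
print(m.sum(),"ang",np.degrees(a).round(1),"head",(t*r.x[0]+n*(lo+hi)/2).round(1),"z",r.x[1].round(1),"width",round(hi-lo,1))
E
```

```text
t 26.9 pos [ 473.2 -252.4  157.7] yaw [-90.    0.    3.3] w 0.403 F [ 0.2 -0.3 -0. ] q6 -2.19
MOVE x,y,z [ 0.12  3.77 -0.28] rx,ry,rz [-0.  -1.7 -0. ]
711 ang 2.1 head [ 474.6 -254.6] z 99.7 width 9.2
```

View pics/w26.png

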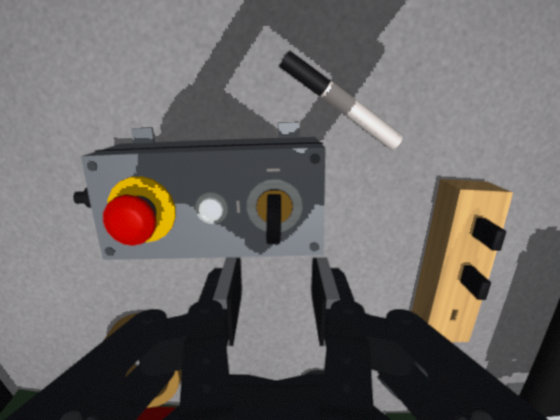

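Emit:
{"op": "step_arm", "data": {"series": [{"x":0.13,"y":1.5,"z":-0.22,"rx":0,"ry":-1.5,"rz":0,"hand":0.4},{"x":0.13,"y":3,"z":-0.22,"rx":0,"ry":-1.5,"rz":0,"hand":0.4},{"x":0.13,"y":3.5,"z":-0.22,"rx":0,"ry":-1.5,"rz":0,"hand":0.4},{"x":0.13,"y":3.5,"z":-0.22,"rx":0,"ry":-1.5,"rz":0,"hand":0.4}]}}

```text
clock: 27.23
ee_pos: [474.1, -253.6, 121.8]
tool_rot: [-1.569, 0.002, 0.086]
contact_force: [-0.5, -0.1, -0.0]
gripper_width: 0.403
```

```bash
python3 plan.py 474.6 -254.8 65.5 4.8
```

```text
t 27.23 pos [ 474.1 -253.6  121.8] yaw [-89.9   0.1   4.9] w 0.403 F [-0.5 -0.1 -0. ] q6 -2.22
MOVE x,y,z [ 0.05  5.63 -0.13] rx,ry,rz [-0.1  0.1 -0.1]
```

Emit:
{"op": "step_arm", "data": {"series": [{"x":0.04,"y":1.5,"z":-0.12,"rx":0,"ry":0,"rz":0,"hand":0.4},{"x":0.04,"y":3.5,"z":-0.12,"rx":0,"ry":0,"rz":0,"hand":0.4},{"x":0.04,"y":5,"z":-0.12,"rx":0,"ry":0,"rz":0,"hand":0.4},{"x":0.04,"y":5.6,"z":-0.12,"rx":0,"ry":0,"rz":0,"hand":0.4},{"x":0.04,"y":5.6,"z":-0.12,"rx":0,"ry":0,"rz":0,"hand":0.4}]}}

```text
clock: 27.65
ee_pos: [474.9, -255.6, 66.4]
tool_rot: [-1.57, 0.001, 0.086]
contact_force: [0.2, -1.4, -0.0]
gripper_width: 0.401
```

Emit:
{"op": "step_arm", "data": {"series": [{"x":0,"y":0,"z":0,"rx":0,"ry":0,"rz":0,"hand":0.4}]}}

```text
clock: 27.73
ee_pos: [475.8, -256.4, 68.2]
tool_rot: [-1.571, -0.001, 0.087]
contact_force: [0.5, 0.7, 0.0]
gripper_width: 0.402
```

```bash
python3 plan.py 474.6 -254.8 65.5 4.8
```

```text
t 27.73 pos [ 475.8 -256.4   68.2] yaw [-90.   -0.1   5. ] w 0.402 F [0.5 0.7 0. ] q6 -2.22
MOVE x,y,z [-0.11  0.27  0.17] rx,ry,rz [0.  0.2 0.1]
```

Emit:
{"op": "step_arm", "data": {"series": [{"x":-0.1,"y":0.15,"z":0.16,"rx":0,"ry":0,"rz":0,"hand":0.4},{"x":-0.1,"y":0.15,"z":0.16,"rx":0,"ry":0,"rz":0,"hand":0.4},{"x":-0.1,"y":0.15,"z":0.16,"rx":0,"ry":0,"rz":0,"hand":0.4}]}}

```text
clock: 27.98
ee_pos: [474.5, -255.1, 66.4]
tool_rot: [-1.572, -0.001, 0.087]
contact_force: [0.7, -0.1, -0.6]
gripper_width: 0.4
```

```bash
python3 plan.py 474.6 -254.8 65.5 4.8
```

```text
t 27.98 pos [ 474.5 -255.1   66.4] yaw [-90.   -0.1   5. ] w 0.4 F [ 0.7 -0.1 -0.6] q6 -2.22
MOVE x,y,z [0.01 0.09 0.03] rx,ry,rz [0.  0.2 0.1]
```

Emit:
{"op": "step_arm", "data": {"grip_force": 70, "series": [{"x":0,"y":0,"z":0.03,"rx":0,"ry":0,"rz":0,"hand":0},{"x":0,"y":0,"z":0.03,"rx":0,"ry":0,"rz":0,"hand":0},{"x":0,"y":0,"z":0.03,"rx":0,"ry":0,"rz":0,"hand":0},{"x":0,"y":0,"z":0.03,"rx":0,"ry":0,"rz":0,"hand":0},{"x":0,"y":0,"z":0.03,"rx":0,"ry":0,"rz":0,"hand":0}]}}

```text
clock: 28.4
ee_pos: [474.4, -255.0, 66.0]
tool_rot: [-1.572, -0.001, 0.087]
contact_force: [0.5, -1.3, 2.8]
gripper_width: 0.105
```

```bash
python3 plan.py 474.6 -254.8 65.5 4.8
```

```text
t 28.4 pos [ 474.4 -255.    66. ] yaw [-90.  -0.   5.] w 0.105 F [ 0.5 -1.3  2.8] q6 -2.22
MOVE x,y,z [0.02 0.05 0.02] rx,ry,rz [0.  0.2 0. ]
```

Emit:
{"op": "step_arm", "data": {"series": [{"x":0,"y":0.05,"z":0,"rx":0,"ry":6,"rz":0,"hand":0},{"x":0,"y":0.08,"z":0,"rx":0,"ry":13,"rz":0,"hand":0},{"x":0,"y":0.08,"z":0,"rx":0,"ry":20,"rz":0,"hand":0},{"x":0,"y":0.08,"z":0,"rx":0,"ry":27,"rz":0,"hand":0},{"x":0,"y":0.08,"z":0,"rx":0,"ry":34,"rz":0,"hand":0}]}}

```text
clock: 28.82
ee_pos: [474.5, -255.0, 66.0]
tool_rot: [-1.571, -0.001, -0.513]
contact_force: [-2.1, 0.1, 7.1]
gripper_width: 0.104
```

```bash
python3 plan.py 474.4 -255 65.7 -96.8
```

```text
t 28.82 pos [ 474.5 -255.    66. ] yaw [-90.   -0.1 -29.4] w 0.104 F [-2.1  0.1  7.1] q6 -1.62
MOVE x,y,z [-0.01  0.03 -0.  ] rx,ry,rz [-0.  67.4  0.1]
```

Emit:
{"op": "step_arm", "data": {"series": [{"x":0,"y":0,"z":0,"rx":0,"ry":7,"rz":0,"hand":0},{"x":0,"y":0,"z":0,"rx":0,"ry":14,"rz":0,"hand":0},{"x":0,"y":0,"z":0,"rx":0,"ry":21,"rz":0,"hand":0},{"x":0,"y":0,"z":0,"rx":0,"ry":28,"rz":0,"hand":0},{"x":0,"y":0,"z":0,"rx":0,"ry":34,"rz":0,"hand":0}]}}

```text
clock: 29.23
ee_pos: [474.4, -255.1, 66.0]
tool_rot: [-1.571, -0.001, -1.106]
contact_force: [-1.7, -0.2, 8.1]
gripper_width: 0.104
```

```bash
python3 plan.py 474.4 -255 65.7 -96.8
```

```text
t 29.23 pos [ 474.4 -255.1   66. ] yaw [-90.   -0.1 -63.4] w 0.104 F [-1.7 -0.2  8.1] q6 -1.03
MOVE x,y,z [-0.01  0.03  0.01] rx,ry,rz [-0.  33.4  0.1]
```

Emit:
{"op": "step_arm", "data": {"series": [{"x":0,"y":0,"z":0,"rx":0,"ry":7,"rz":0,"hand":0},{"x":0,"y":0,"z":0,"rx":0,"ry":14,"rz":0,"hand":0},{"x":0,"y":0,"z":0,"rx":0,"ry":21,"rz":0,"hand":0},{"x":0,"y":0,"z":0,"rx":0,"ry":28,"rz":0,"hand":0},{"x":0,"y":0,"z":0,"rx":0,"ry":33,"rz":0,"hand":0}]}}

```text
clock: 29.65
ee_pos: [474.2, -255.2, 66.0]
tool_rot: [-1.57, -0.001, -1.682]
contact_force: [-2.8, -2.1, 7.9]
gripper_width: 0.099
```

Emit:
{"op": "step_arm", "data": {"series": [{"x":0,"y":0,"z":0,"rx":0,"ry":0.5,"rz":0,"hand":0},{"x":0,"y":0,"z":0,"rx":0,"ry":0.5,"rz":0,"hand":0},{"x":0,"y":0,"z":0,"rx":0,"ry":0.5,"rz":0,"hand":0}]}}

```text
clock: 29.9
ee_pos: [474.2, -255.2, 66.0]
tool_rot: [-1.57, -0.001, -1.685]
contact_force: [-2.9, -1.0, 7.8]
gripper_width: 0.102
```

```bash
python3 look.py w27; python3 plan.py 474.4 -255 65.7 -97; python3 -c "
from look import *
print(read_state()['moment'])
p,d=camera('scene');cv2.imwrite('pics/scene12.png',p)
print(read_state()['moment'])
cv2.imwrite('pics/scene12z.png',cv2.resize(p[130:260,70:270],None,fx=4,fy=4,interpolation=cv2.INTER_CUBIC))"
```

```text
t 29.95 pos [ 474.2 -255.2   65.9] yaw [-90.   -0.1 -96.5] w 0.105 F [-2.6 -1.1  7.3] q6 -0.45
MOVE x,y,z [-0.02  0.02  0.02] rx,ry,rz [-0.   0.5  0.1]
[-0.14483476  0.53161023  0.11890064]
[-0.15550174  0.65201935  0.10065801]
```

View pics/w27.png

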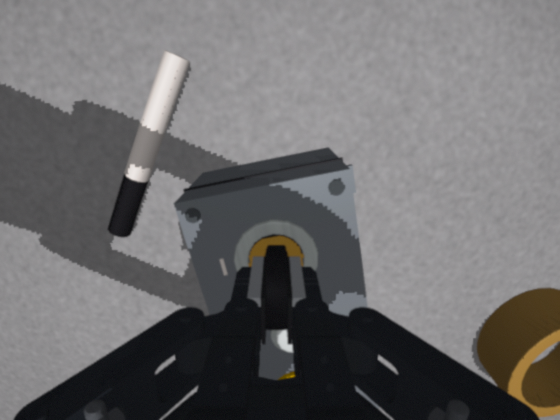

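View pics/scene12z.png

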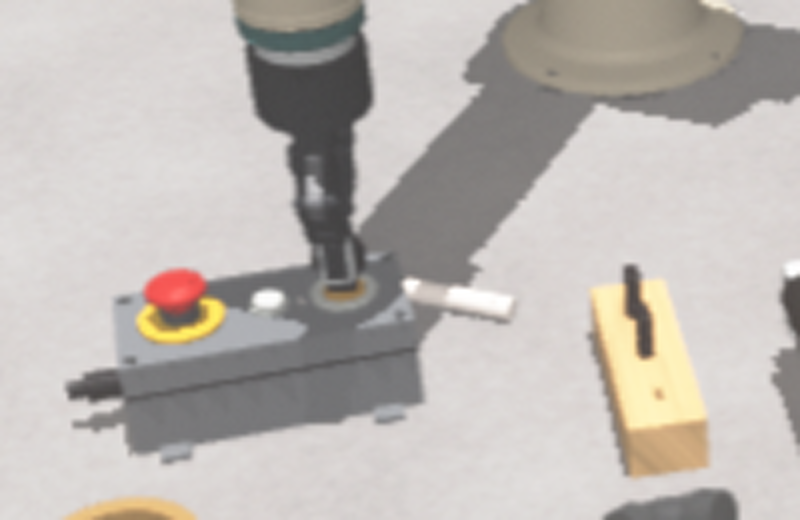

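Emit:
{"op": "step_arm", "data": {"series": [{"x":0,"y":0,"z":0,"rx":0,"ry":1.3,"rz":0,"hand":0},{"x":0,"y":0,"z":0,"rx":0,"ry":1.3,"rz":0,"hand":0},{"x":0,"y":0,"z":0,"rx":0,"ry":1.3,"rz":0,"hand":0}]}}

```text
clock: 30.25
ee_pos: [474.2, -255.3, 66.0]
tool_rot: [-1.57, -0.001, -1.707]
contact_force: [-3.7, -1.0, 7.8]
gripper_width: 0.105
```

```bash
python3 plan.py 474.4 -255 65.7 -97.8; python3 binshift.py t13; python3 -c "
from look import *
print(read_state()['moment'])"
```

```text
t 30.25 pos [ 474.2 -255.3   66. ] yaw [-90.   -0.1 -97.8] w 0.105 F [-3.7 -1.   7.8] q6 -0.43
MOVE x,y,z [-0.03  0.03  0.02] rx,ry,rz [-0.  -0.   0.1]
left 0.982 du,dv px -0.25 0.0
right 0.95 du,dv px -0.25 0.5
front 0.941 du,dv px 0.0 0.25
[-0.21246176  0.61003392  0.23074965]
```

View pics/t13.png

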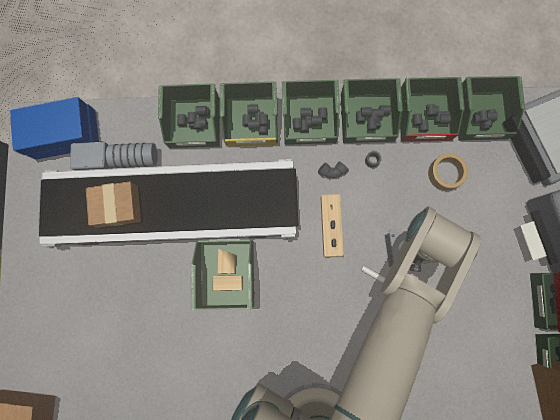

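The torque has risen to about 0.23 N m, more than the spring can give, so the plug is against its stop. The bin is back in place, both offcuts are in it and nothing else has moved. Handing in.

```bash
python3 -c "
from plant import *
print(job_done()); s=read_state(); print(s['clock'],s['tool_rot'],s['gripper_width'],s['contact_force'])"
```

```text
the job is handed in; nothing more can be done
None
the job is handed in; nothing more can be done
```

Both offcuts are in the green bin. The round-headed key is fully home in the switch and turned to its stop, and the arm is still gripping and holding it there. I handed in at about 30 s of the 72 s, with no verdict given.

**Last checks**
- **Key home:** the wrist camera put the head's centre 25.7 mm above the plug face, against 26 mm nominal. The arm was still pushing down with about 8 N and got no further.
- **Key turned:** the key stood about 103° from rest, which is about 0.23 rad past a quarter turn. The measured torque rose to about 0.23 N m, more than the spring's 0.08 N m, so the plug is on its stop. I inferred this from torque, as I could not see the plug's own angle.
- **Surroundings:** in the last top view both offcuts lie in the bin. The carton, the other keys and the bystanders look unmoved. Nothing came near the emergency stop.

**What went wrong or disagreed**
- **Bin moved, then put back:** while I was placing the first offcut, the gripper pushed the bin about 10 mm away from the conveyor. I only noticed after the first full turn. I turned the key back, let go, slid the bin back by its rear wall, then regripped the key and turned it again. The top view now shows the bin within about 1 mm of where it started. So the key was turned twice, with a release in between.
- **Finger length:** the fingertips sit about 30 mm farther back than the tool description says. My first grip on the longer offcut therefore closed above it without moving it. I used the measured offset from then on.

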